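# Sieve the soapnuts and stopper the jar

### The arm

A 6-joint arm with a two-finger parallel gripper is mounted at the origin on the work surface. World frame = base frame: x ahead of the robot, y to its left, z up, the work surface at z = 0. Lengths are in m, angles in rad, forces in N, time in s.
With the tool pointing down it reaches from about 0.375 to 0.75 m from the base axis. Payload 9 kg.
Tool frame: the origin (TCP) lies midway between the tips of the shut fingers; the grasp point (between the pads) lies 19 mm behind it (grip_point_offset is the distance from the TCP to the grasp point, in m); z points along the fingers, y is the line along which they close (so a half turn about z gives the same grasp; the last joint's range is limited). The gripper opens to 85 mm and grips with 20 to 120 N. Pads are 22 mm wide; open, the fingers measure 114 mm over their backs; the gripper's body (76 mm by 85 mm) begins 54 mm behind the grasp point. The pads swing forward as they close: fully open they stand 13 mm farther back than shut.
Start: joints at [0.932, 0.104, 0.097, 1.564, 0, 1.353], TCP at [0.245, 0.548, 0.231] pointing down, gripper open.
Joint ranges: [-2.99, 2.99], [-0.84, 1.86], [-1.1, 1.16], [-1.84, 2.11], [-1.51, 1.56], [-3.14, 3.14]. Speed limits (rad/s): [2.22, 2.22, 2.57, 3.14, 3.14, 3.14].

### API

Orientations are given as a 3x3 rotation matrix whose columns are the frame's x, y, z axes.
In Python, from rig import observe, capture, camera_params, sign_off, grip_point_offset gives the robot as it stands.
- The arm moves only by the tool drive_tool, never from a script. Its argument "deltas" is a list of rows, each a list of 7 numbers: the shift along the tool's x, y, z in cm, then the turn, a rotation vector about the tool's x, y, z in rad, then the finger opening in cm, from 0 to 8.54. In form: [[tx, ty, tz, rx, ry, rz, jaw], ...]. A call has 1 to 12 rows; each row shifts and turns the commanded pose from where the row before left it, along the tool's axes as they then stand; what a row does not reach is not made up. A row lasts 1/10 s, in which the tool goes at most 50 mm and 8.59 degrees, less where a joint would pass 70% of its speed; a pose out of reach is approached as far as the arm can. A call is refused whole if a number of a shift passes 5 or a number of a turn 0.15, either way. A call with a gripper value outside its range is refused whole. The fingers move at their own pace and stop on an object; "squeeze" is the grip in N (left out, the last holds). Time passes only in rows, so rows that do not move let the fingers close. It gives the time, the measured TCP pose, the force, the opening and the grip force at its end, in the units of the state.
- observe(): the state, without advancing time (a new reading comes with each control period).
- capture(name): name is "scene" or "top" or "wrist"; returns (picture, depth): 384x512x3 uint8, red, green, blue; 384x512 float32, m along the optical axis (not along the pixel's ray), 0 where there is no reading.
- camera_params(name): a dict with "fov_y" (degrees; the focal length in pixels is half the picture's height over the tangent of half this angle, whatever the lens; pixels are square), "cx", "cy" (the principal point, pixels), "k1" (the pictures are not rectified: a ray, as slopes to the right and down, at radius r is drawn at 1 + k1 r^2 times it, then the intrinsics apply), "rvec" (rotation vector, rad) and "tvec" (3), from world to camera coordinates, as OpenCV has them. Camera axes: x right, y down, z forward; pixel columns grow to the right and rows downward; lengths in m; the calibration is good to about 2 mm. A picture is of the moment at which its call begins: read the wrist's pose just before it. camera_params takes no time and is no camera call; for the wrist camera it gives the pose at the moment of the call.
- sign_off(): hands the job in; it is judged then, once.
The state is a dict: "clock": time; "qpos": joint angles; "qd": joint speeds; "joint_torque": joint torques, N m; "tool_pos": TCP position; "eef_rot": TCP orientation; "wrist_force": force on the tool from outside, world axes, zero at the start; "moment": the same for the moment, N m; "finger_gap": opening from 0.0 (shut) to 1.0 (fully open); "grasp_force": force on a finger pad.
Only numpy, scipy, OpenCV 4.12 (cv2) and the standard library are available. Lean on these libraries where they do the work, as an engineer would, in place of code of your own. Each camera call takes 0.05 s, during which the arm holds its last target. There are 200 camera calls.

### The job

Hold the sieve over the tray and shake it until all the small seeds have dropped into the tray while the large nuts stay in it, then tip those nuts out of the sieve into the jar. The stray large nuts on the slab go into the jar as well; stand the empty sieve back on the middle of the upturned stool, and close the jar with its wooden stopper, fully home. Leave the soap dish where it is.

Things in the scene. Friction and masses are not known exactly. Their poses are not given: they have to be found in the camera images.
- sieve: steel bar sieve, 0.2 kg, standing on the stool with the mix in it. Origin: centre of its underside; z up, +x to its open end. Pan 130 mm (x) by 97 mm (y), walls 3 mm thick, 34 mm high at the back (-x) and sides. Floor: bars along x, top at z = 6 mm, two 16 mm wide at y = +-15 mm and a 5 mm rod at y = +-40 mm; between them are three slots 14 mm wide. Seeds pass the slots, nuts do not.
- sieve_grip (a point): centre of the sieve's dark wooden grip, 80 mm above the sieve's underside, over its middle: 20 mm (x) by 50 mm (y) by 26 mm high, to be pinched from above across the sieve's x. It hangs in a bridge across y, whose posts (14 mm wide) rise from the side walls; nuts slide out beneath it. Axes as the sieve's.
- sieve_lip (a point): middle of the sieve's open edge, on top of the floor, at x = 65 mm, z = 6 mm of the sieve. Tipped 45 to 55 degrees, this end down, the nuts roll out along the bars (a jerk helps). Seeds stay on the bars by friction (0.45 to 0.7) until the sieve is shaken briskly along its y. Carried gently with this end a few degrees up, nothing is lost.
- stool: red plastic patla stool lying upside down, fixed: slab 220 mm (x) by 280 mm (y), 25 mm thick, origin at the centre of its underside, flat upper face at z = 25 mm, with four legs, 30 mm square, standing up 50 mm at the corners (centres x = +-94 mm, y = +-124 mm). The sieve starts on its middle, the sieve's length roughly along the stool's y, open end to -y.
- tray: square shallow aluminium tray, fixed, 210 by 210 mm, walls 45 mm high and 4 mm thick; origin: centre of its underside. The seeds go here.
- jar: round open terracotta jar, fixed, 95 mm high, outer diameter 114 mm, walls 5 mm; origin: centre of its underside. The nuts go here.
- jar_mouth (a point): centre of the jar's open mouth, at rim height, inner diameter 100 mm, outer 110 mm.
- bung: wooden stopper for the jar (0.2 kg), starting upright on the slab. Origin: centre of its underside; z up. Tapered plug 80 mm in diameter at the bottom, 92 mm at z = 22 mm, then a flange 110 mm in diameter from z = 22 to 30 mm, which sits on the jar's rim when home, then a round knob 28 mm in diameter from z = 30 to 64 mm.
- nut0: a large dried soapnut, a brown round nut with two flattened poles (12 mm flats), 26 mm in diameter and 26 mm high, about 22 g; origin: its centre, 13 mm above the surface it stands on. Starts in the sieve, in an outer slot, along which it can roll. May be absent.
- nut1: a large dried soapnut, a brown round nut with two flattened poles (12 mm flats), 26 mm in diameter and 26 mm high, about 22 g; origin: its centre, 13 mm above the surface it stands on. Starts in the sieve, in an outer slot, along which it can roll. May be absent.
- nut2: a large dried soapnut, a brown round nut with two flattened poles (12 mm flats), 26 mm in diameter and 26 mm high, about 22 g; origin: its centre, 13 mm above the surface it stands on. Starts in the sieve, in an outer slot, along which it can roll. May be absent.
- nut3: a large dried soapnut, a brown round nut with two flattened poles (12 mm flats), 26 mm in diameter and 26 mm high, about 22 g; origin: its centre, 13 mm above the surface it stands on. Starts in the sieve, in an outer slot, along which it can roll. May be absent.
- stray0: a large dried soapnut, a brown round nut with two flattened poles (12 mm flats), 26 mm in diameter and 26 mm high, about 22 g; origin: its centre, 13 mm above the surface it stands on. Starts astray on the slab, standing on a flat; knocked over, it rolls. May be absent.
- stray1: a large dried soapnut, a brown round nut with two flattened poles (12 mm flats), 26 mm in diameter and 26 mm high, about 22 g; origin: its centre, 13 mm above the surface it stands on. Starts astray on the slab, standing on a flat; knocked over, it rolls. May be absent.
- stray2: a large dried soapnut, a brown round nut with two flattened poles (12 mm flats), 26 mm in diameter and 26 mm high, about 22 g; origin: its centre, 13 mm above the surface it stands on. Starts astray on the slab, standing on a flat; knocked over, it rolls. May be absent.
- seed0: a small soapnut seed, a brown disc 10 mm in diameter and 7 mm high, 10 g, starting flat on one of the sieve's two bars; origin: centre of its underside. May be absent.
- seed1: a small soapnut seed, a brown disc 10 mm in diameter and 7 mm high, 10 g, starting flat on one of the sieve's two bars; origin: centre of its underside. May be absent.
- seed2: a small soapnut seed, a brown disc 10 mm in diameter and 7 mm high, 10 g, starting flat on one of the sieve's two bars; origin: centre of its underside. May be absent.
- seed3: a small soapnut seed, a brown disc 10 mm in diameter and 7 mm high, 10 g, starting flat on one of the sieve's two bars; origin: centre of its underside. May be absent.
- seed4: a small soapnut seed, a brown disc 10 mm in diameter and 7 mm high, 10 g, starting flat on one of the sieve's two bars; origin: centre of its underside. May be absent.
- soap_dish: round steel soap dish with a round white soap, 90 mm in diameter, 26 mm high; origin: centre of its underside. A bystander, not to be moved.

How it is judged:
By the outcome, as a careful person would: the job done as asked, in the order asked, and still so for the second after the job is handed in, with the robot touching nothing.
Of nut0, nut1, nut2, nut3 only 2 to 4 are there at a start; the rules pass over those that are not, and their reading is None.
Of seed0, seed1, seed2, seed3, seed4 only 3 to 5 are there at a start; the rules pass over those that are not, and their reading is None.
Of stray0, stray1, stray2 only 2 to 3 are there at a start; the rules pass over those that are not, and their reading is None.
At some moment in a run one of bung may be knocked a few centimetres aside while the robot is not near it.
It also fails if it takes over 210 s, if anything falls off the work surface, if the arm or the gripper's body presses on something with over 40 N, if the wrist force passes 120 N, or if a joint passes its speed limit or range.

## Working session

There is one attempt and no reset: what is moved stays moved. The work goes in short steps, Python scripts to look and compute and a tool call to move; the robot and the scene stay as the last step left them, time stands still between calls to the robot, and variables do not carry over. Pictures are saved under pics/ and viewed, at most 14 in all, crops included, and the job is handed in when it is done.

Besides the shell and the picture viewer there is one more tool, called after "Request:" in YAML: its name, and indented under it one key for each argument. drive_tool: Moves the arm, as the interface text tells. Its arguments: {"type":"object","properties":{"deltas":{"type":"array"},"squeeze":{"type":"number"}},"required":["deltas"]}

```bash
ls; mkdir -p pics; cat > h.py <<'E'
import numpy as np, cv2
from rig import observe, capture, camera_params, sign_off, grip_point_offset
def cam(n):
    p=camera_params(n); R=cv2.Rodrigues(np.array(p['rvec'],float))[0]; t=np.array(p['tvec'],float).ravel()
    f=192/np.tan(np.radians(p['fov_y'])/2); return R,t,f,p['cx'],p['cy'],p['k1']
def rays(c,uv):
    R,t,f,cx,cy,k=c; d=(np.atleast_2d(uv).astype(float)-[cx,cy])/f; s=d.copy()
    for _ in range(20): s=d/(1+k*(s**2).sum(-1,keepdims=True))
    return s
def onplane(c,uv,z):
    R,t=c[:2]; s=rays(c,uv); w=np.c_[s,np.ones(len(s))]@R; o=-R.T@t
    return o+w*((z-o[2])/w[:,2])[:,None]
def cloud(c,depth):
    R,t=c[:2]; v,u=np.mgrid[:384,:512]; s=rays(c,np.c_[u.ravel(),v.ravel()])
    z=depth.ravel()[:,None]; P=(np.c_[s,np.ones(len(s))]*z-t)@R; P[z[:,0]==0]=np.nan
    return P.reshape(384,512,3)
def proj(c,P):
    R,t,f,cx,cy,k=c; q=np.atleast_2d(P)@R.T+t; s=q[:,:2]/q[:,2:]; s=s*(1+k*(s**2).sum(-1,keepdims=True)); return s*f+[cx,cy]
def save(n,img,scale=1.5): cv2.imwrite('pics/'+n,cv2.resize(img[:,:,::-1],None,fx=scale,fy=scale))
E
python3 - <<'E'
from h import *
print(observe()); print(grip_point_offset)
for n in('top','scene','wrist'):
    c=cam(n); im,d=capture(n); np.savez(n+'0.npz',im=im,d=d); save(n+'0.png',im); print(n,-c[0].T@c[1],c[2:], c[0][2])
E
```

```text
pics
{'clock': 0.0, 'qpos': array([9.32293331e-01, 1.04696696e-01, 9.64430357e-02, 1.56388411e+00,
       7.39547384e-07, 1.35306100e+00]), 'qd': array([-0.00040976, -0.00022977, -0.00010953, -0.00067523, -0.0024186 ,
        0.00128277]), 'joint_torque': array([-4.03052081e-04, -5.56922328e+01,  5.03655696e+01,  1.67168555e-02,
       -3.33134485e-04,  1.13366391e-05]), 'tool_pos': array([0.24488219, 0.54738451, 0.23050941]), 'eef_rot': array([[-9.12775531e-01,  4.08460758e-01, -8.00088544e-04],
       [ 4.08461438e-01,  9.12774942e-01, -1.07672663e-03],
       [ 2.90500201e-04, -1.30961503e-03, -9.99999100e-01]]), 'wrist_force': array([-0.11626323, -0.1688237 ,  0.55328042]), 'moment': array([ 0.02190974,  0.03456834, -0.04304614]), 'grasp_force': 0.0, 'finger_gap': 0.9976832087870855}
0.0187
top [0.44113859 0.02449758 1.31099401] (np.float64(485.3413738877657), 260.93329788987563, 193.32105211316193, -0.013822573946546) [ 0.10266849  0.01653902 -0.99457812]
scene [ 0.9657199  -0.59522525  1.26050956] (np.float64(498.5905633228591), 256.7705804643294, 186.20010976368548, -0.03164810072512697) [-0.288676    0.43935055 -0.85066872]
wrist [0.17120807 0.58109841 0.37339178] (np.float64(284.6500295441175), 258.2169653448374, 187.4146555027511, -0.033940440747619524) [ 0.29068156 -0.13162375 -0.94772328]
```

View pics/top0.png

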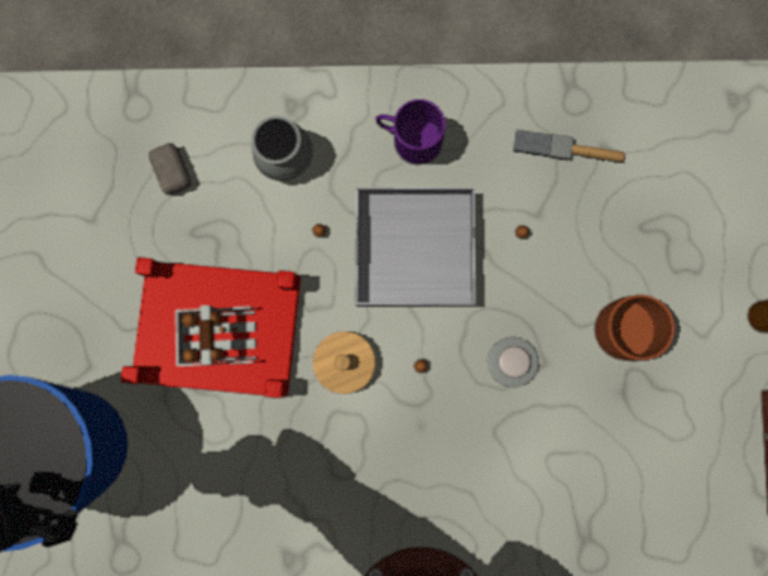

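View pics/scene0.png

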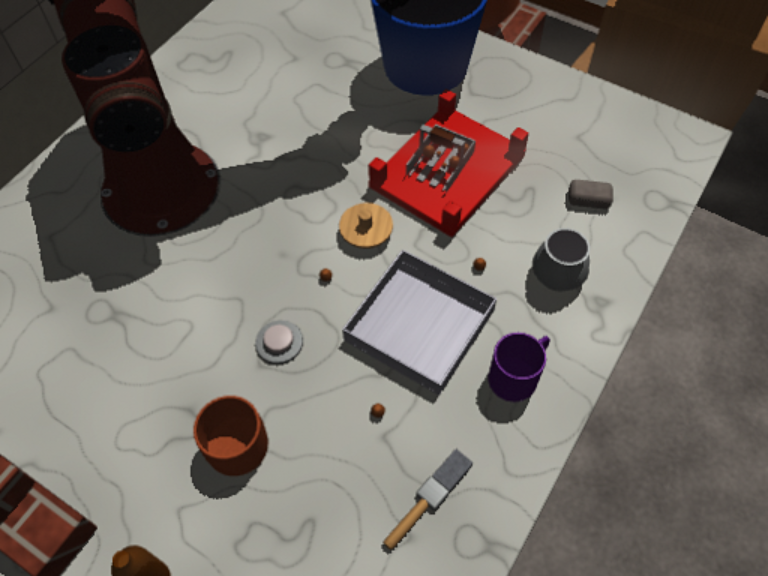

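The top view shows the stool with the sieve (215,335), the bung (345,362), the tray (417,247), the jar (637,328), the dish (513,361) and strays at (320,230), (522,231) and (422,366). Now I'll turn these into positions.

```bash
python3 - <<'E'
from h import *
z=np.load('top0.npz'); im,d=z['im'],z['d']; c=cam('top'); P=cloud(c,d)
hsv=cv2.cvtColor(im,cv2.COLOR_RGB2HSV)
def at(u,v,r): 
    m=np.zeros((384,512),bool); m[int(v/1.5)-r:int(v/1.5)+r+1,int(u/1.5)-r:int(u/1.5)+r+1]=1; return m
# strays
for u,v in((320,230),(522,231),(422,366)):
    m=at(u,v,8)&(hsv[...,1]>120)&(hsv[...,2]<190); vv,uu=np.nonzero(m); print('stray',onplane(c,[[uu.mean(),vv.mean()]],.014),m.sum(),np.nanmax(P[m][:,2]))
def circ(pts): 
    A=np.c_[2*pts[:,:2],np.ones(len(pts))]; s=np.linalg.lstsq(A,(pts[:,:2]**2).sum(1),rcond=None)[0]; return s[:2],np.sqrt(s[2]+s[0]**2+s[1]**2)
m=at(637,328,34); Q=P[m]; Q=Q[(Q[:,2]>.09)&(Q[:,2]<.1)]; print('jar',circ(Q),cv2.minEnclosingCircle(Q[:,:2].astype(np.float32)))
m=at(345,362,26); Q=P[m]; K=Q[Q[:,2]>.055]; F=Q[(Q[:,2]>.024)&(Q[:,2]<.036)]
print('bung',K[:,:2].mean(0),K[:,2].max(),cv2.minEnclosingCircle(F[:,:2].astype(np.float32)))
m=at(417,247,45); Q=P[m]; Q=Q[(Q[:,2]>.035)&(Q[:,2]<.055)]; print('tray',cv2.minAreaRect(Q[:,:2].astype(np.float32)))
m=at(513,361,20); Q=P[m]; Q=Q[Q[:,2]>.01]; print('dish',cv2.minEnclosingCircle(Q[:,:2].astype(np.float32)),Q[:,2].max())
m=at(215,327,62); Q=P[m]; L=Q[(Q[:,2]>.068)&(Q[:,2]<.08)]
red=(hsv[...,1]>180)&((hsv[...,0]<6)|(hsv[...,0]>174))&m
Q=P[red]; S=Q[(Q[:,2]>.02)&(Q[:,2]<.03)]; print('stool',cv2.minAreaRect(S[:,:2].astype(np.float32)))
L=Q[(Q[:,2]>.07)&(Q[:,2]<.08)]
_,lab,ct=cv2.kmeans(L[:,:2].astype(np.float32),4,None,(3,50,1e-5),5,2); print('legs',ct,ct.mean(0))
m=at(215,335,32)&~red; Q=P[m]; B=Q[(Q[:,2]>.108)]; print('bridge',len(B),cv2.minAreaRect(B[:,:2].astype(np.float32)),B[:,2].max(),B.mean(0))
G=P[m&(im.max(2)<110)]; G=G[G[:,2]>.1]; print('grip',len(G),cv2.minAreaRect(G[:,:2].astype(np.float32)),G.mean(0))
W=Q[(Q[:,2]>.05)&(Q[:,2]<.066)]; print('walls',cv2.minAreaRect(W[:,:2].astype(np.float32)))
cv2.imwrite('pics/sv.png',cv2.resize(im[170:270,75:215,::-1],None,fx=5,fy=5,interpolation=2))
b=(hsv[...,0]>105)&(hsv[...,0]<125)&(hsv[...,1]>150); b[:,200:]=0; print('blue',np.nanmin(P[b],0),np.nanmax(P[b],0))
E
```

```text
stray [[0.68657173 0.1762604  0.014     ]] 45 0.03265789693256725
stray [[ 0.6781847  -0.18980314  0.014     ]] 48 0.0316055417112217
stray [[ 0.43995149 -0.00418829  0.014     ]] 51 0.030804424208578825
jar (array([ 0.4997423 , -0.36833846]), np.float64(0.05250733725662164)) ((0.49913865327835083, -0.3687981963157654), 0.05599404498934746)
bung [0.44731736 0.13266967] 0.06980402259717929 ((0.4475199580192566, 0.13308510184288025), 0.054941631853580475)
tray ((0.6504469513893127, 0.004230871796607971), (0.20962898433208466, 0.20979462563991547), 89.30492401123047)
dish ((0.444845050573349, -0.16650718450546265), 0.044306930154561996) 0.034616468383352444
stool ((0.5098111629486084, 0.35976213216781616), (0.2773773670196533, 0.21718527376651764), 83.998779296875)
legs [[0.4049037  0.24780692]
 [0.43052924 0.49096477]
 [0.61548233 0.47067183]
 [0.5892296  0.22841582]] [0.51003623 0.35946485]
bridge 294 ((0.4949788749217987, 0.3516407907009125), (0.09468290209770203, 0.01987060345709324), 0.6324706077575684) 0.12265706780103688 [0.49490074 0.35163114 0.11589212]
grip 206 ((0.49499210715293884, 0.3515889346599579), (0.0947321429848671, 0.02001267485320568), 0.7193708419799805) [0.49536928 0.350134   0.11586832]
walls ((0.4947778880596161, 0.35438498854637146), (0.09760335832834244, 0.1286291927099228), 1.778234601020813)
blue [0.17851517 0.48276663 0.00358366] [0.42993799 0.63546348 0.42842706]
```

View pics/sv.png

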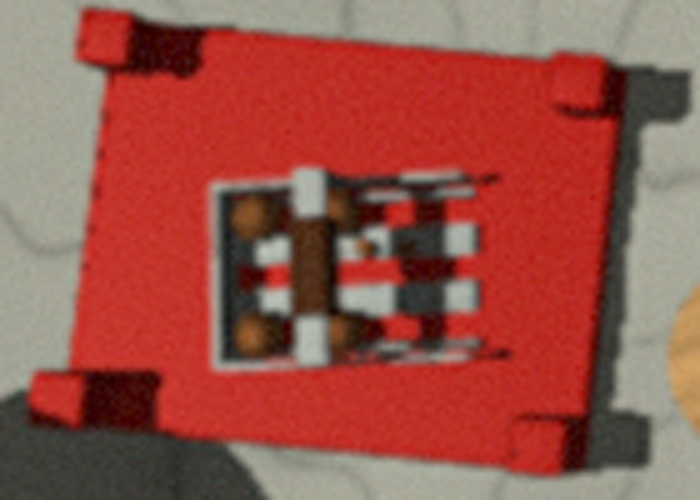

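View pics/wrist0.png

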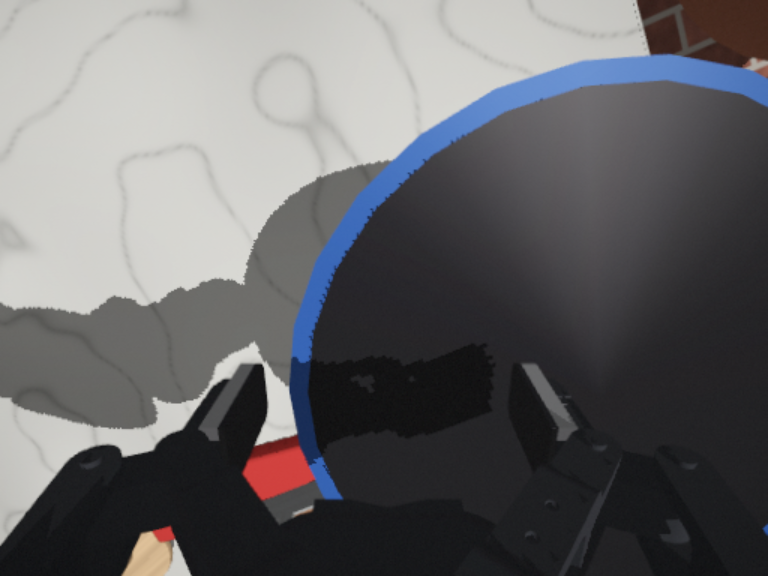

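The close-up shows 4 nuts in the outer slots and seeds on the bars, partly hidden under the grip. The gripper starts over a blue bucket, so I'll lift first, then move over the sieve. First, a row planner.

```bash
cat >> h.py <<'E'
from scipy.spatial.transform import Rotation as Ro
def R0(a_deg,th=0):
    a=np.radians(a_deg); y=np.array([np.cos(a),np.sin(a),0]); z=np.array([0,0,-1.]); return np.c_[np.cross(y,z),y,z]@Ro.from_euler('x',th,degrees=True).as_matrix()
def plan(wps,p=None,R=None):
    """wps: (grasp point, a, tilt deg, rows, jaw cm); prints rounded rows"""
    s=observe(); G=grip_point_offset
    p=np.array(s['tool_pos']); R=np.array(s['eef_rot']); out=[]
    for g,a,th,n,jaw in wps:
        R1=R0(a,th); p1=np.array(g)+G*R1[:,2]; pg0=p-G*R[:,2]; rv=Ro.from_matrix(R.T@R1).as_rotvec(); Rs=R
        for i in range(1,n+1):
            Rt=Rs@Ro.from_rotvec(rv*i/n).as_matrix(); pt=pg0+(np.array(g)-pg0)*i/n+G*Rt[:,2]
            d=np.round(R.T@(pt-p)*100,1); w=np.round(Ro.from_matrix(R.T@Rt).as_rotvec(),2)
            out.append([*d,*w,jaw]); p=p+R@d/100; R=R@Ro.from_rotvec(w).as_matrix()
    out=[[float(x)+0. for x in r] for r in out]
    for i in range(0,len(out),12): print(str(out[i:i+12]).replace(' ',''))
    print('max',np.abs(np.array(out)[:,:3]).max(),np.abs(np.array(out)[:,3:6]).max(),'end',p,)
def st():
    s=observe(); print(round(s['clock'],1),np.round(s['tool_pos'],4),np.round(s['eef_rot'],3).tolist(),np.round(s['qpos'],2),np.round(s['wrist_force'],1),round(s['finger_gap'],3),round(s['grasp_force'],1))
E
python3 - <<'E'
from h import *
plan([((.245,.547,.36),66,0,3,8.5),((.46,.40,.30),91,0,7,8.5),((.495,.352,.2),91,0,4,8.5)])
E
```

```text
[[0.0,0.0,-3.7,0.0,0.0,0.0,8.5],[0.0,0.0,-3.7,0.0,0.0,0.0,8.5],[0.0,0.0,-3.7,0.0,0.0,0.0,8.5],[-3.7,-0.7,0.9,0.0,0.0,-0.06,8.5],[-3.6,-0.9,0.8,0.0,0.0,-0.07,8.5],[-3.5,-1.1,0.9,0.0,0.0,-0.06,8.5],[-3.5,-1.3,0.9,0.0,0.0,-0.06,8.5],[-3.4,-1.6,0.8,0.0,0.0,-0.06,8.5],[-3.3,-1.7,0.9,0.0,0.0,-0.07,8.5],[-3.1,-2.0,0.8,0.0,0.0,-0.06,8.5],[-0.9,-1.2,2.5,0.0,0.0,0.0,8.5],[-0.8,-1.2,2.5,0.0,0.0,0.0,8.5]]
[[-0.9,-1.3,2.5,0.0,0.0,0.0,8.5],[-0.8,-1.2,2.5,0.0,0.0,0.0,8.5]]
max 3.7 0.07 end [0.49459782 0.3518626  0.18174019]
```

Request:
drive_tool:
  deltas:
    - [0,0,-3.7,0,0,0,8.5]
    - [0,0,-3.7,0,0,0,8.5]
    - [0,0,-3.7,0,0,0,8.5]
    - [-3.7,-0.7,0.9,0,0,-0.06,8.5]
    - [-3.6,-0.9,0.8,0,0,-0.07,8.5]
    - [-3.5,-1.1,0.9,0,0,-0.06,8.5]
    - [-3.5,-1.3,0.9,0,0,-0.06,8.5]
    - [-3.4,-1.6,0.8,0,0,-0.06,8.5]
    - [-3.3,-1.7,0.9,0,0,-0.07,8.5]
    - [-3.1,-2.0,0.8,0,0,-0.06,8.5]
    - [-0.9,-1.2,2.5,0,0,0,8.5]
    - [-0.8,-1.2,2.5,0,0,0,8.5]
  squeeze: 120

```text
clock: 1.35
tool_pos: [0.4785, 0.3758, 0.2314]
eef_rot: [[-1.0, -0.018, 0.0], [-0.018, 1.0, 0.0], [-0.0, 0.0, -1.0]]
wrist_force: [-0.2, -0.4, -0.6]
finger_gap: 0.998
grasp_force: 0.0
```

Request:
drive_tool:
  deltas:
    - [-0.9,-1.3,2.5,0,0,0,8.5]
    - [-0.8,-1.2,2.5,0,0,0,8.5]
    - [0,0,0,0,0,0,8.5]
    - [0,0,0,0,0,0,8.5]

```text
clock: 1.75
tool_pos: [0.4944, 0.3521, 0.1824]
eef_rot: [[-1.0, -0.019, -0.001], [-0.019, 1.0, -0.0], [0.001, -0.0, -1.0]]
wrist_force: [0.5, 0.5, 0.2]
finger_gap: 0.996
grasp_force: 0.0
```

```bash
python3 - <<'E'
from h import *
st(); c=cam('wrist'); im,d=capture('wrist'); save('w1.png',im,1.2)
P=cloud(c,d); b=(P[...,2]>.11)&(P[...,2]<.125); b[:60]=0
Q=P[b]; Q=Q[(abs(Q[:,0]-.495)<.06)&(abs(Q[:,1]-.35)<.02)]; print(len(Q),Q.mean(0),cv2.minAreaRect(Q[:,:2].astype(np.float32)))
W=P[(P[...,2]>.05)&(P[...,2]<.064)]; W=W[(abs(W[:,0]-.495)<.07)&(abs(W[:,1]-.35)<.09)]; print(len(W),cv2.minAreaRect(W[:,:2].astype(np.float32)))
plan([((.495,.352,.105),91,0,4,8.5)])
E
```

```text
1.8 [0.4944 0.3521 0.1824] [[-1.0, -0.019, -0.001], [-0.019, 1.0, -0.0], [0.001, -0.0, -1.0]] [0.4  0.12 0.03 1.48 0.   0.38] [0.5 0.5 0.2] 0.996 0.0
2511 [0.48899178 0.35300062 0.11614858] ((0.4934875965118408, 0.35290274024009705), (0.09785299748182297, 0.019912628456950188), 1.6919726133346558)
2311 ((0.4935244023799896, 0.3537757992744446), (0.09805461764335632, 0.13133648037910461), 2.184206247329712)
[[0.0,0.0,2.4,0.0,0.0,0.0,8.5],[0.0,0.0,2.5,0.0,0.0,0.0,8.5],[0.0,-0.1,2.4,0.0,0.0,0.0,8.5],[0.0,0.0,2.4,0.0,0.0,0.0,8.5]]
max 2.5 0.0 end [0.49490658 0.35172418 0.08651619]
```

View pics/w1.png

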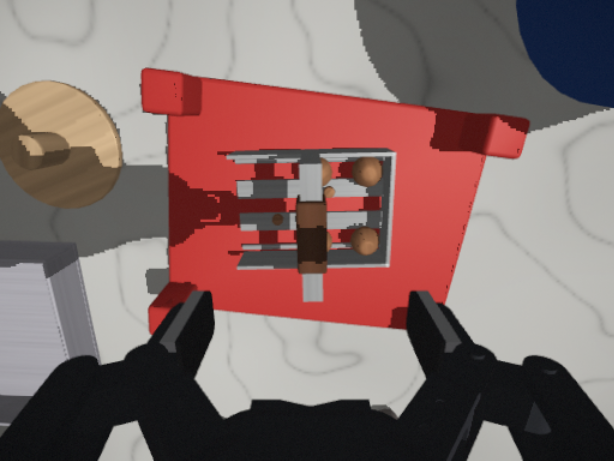

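The wrist view shows the sieve square under the gripper with its axis about 2° off, 4 nuts and some seeds. I'll descend and pinch.

Request:
drive_tool:
  deltas:
    - [0.1,0,2.4,0,0,-0.02,8.5]
    - [0,0.1,2.5,0,0,0,8.5]
    - [0,0,2.4,0,0,0,8.5]
    - [0,0,2.4,0,0,0,8.5]
    - [0,0,0,0,0,0,6]
    - [0,0,0,0,0,0,4]
    - [0,0,0,0,0,0,2.5]
    - [0,0,0,0,0,0,1]
    - [0,0,0,0,0,0,1]
    - [0,0,0,0,0,0,0.5]
    - [0,0,0,0,0,0,0.5]
    - [0,0,0,0,0,0,0.5]
  squeeze: 120

```text
clock: 3.0
tool_pos: [0.4947, 0.3535, 0.0873]
eef_rot: [[-0.999, -0.039, 0.003], [-0.039, 0.999, 0.001], [-0.003, 0.001, -1.0]]
wrist_force: [-0.3, -0.3, 7.0]
finger_gap: 0.216
grasp_force: 118.1
```

```bash
python3 - <<'E'
from h import *
st(); s=observe(); g=s['tool_pos']-grip_point_offset*np.array(s['eef_rot'])[:,2]; print(g)
# lift w/ tilt then to tray; tray centre .650,.004; grip z = underside+.08
plan([((g[0],g[1],g[2]+.03),92,5,6,.5),((g[0],g[1],.22),92,6,6,.5),((.60,.22,.22),75,6,12,.5),((.65,.06,.20),66,6,12,.5),((.65,.005,.125),66,6,12,.5)])
E
```

```text
3.0 [0.4947 0.3535 0.0873] [[-0.999, -0.039, 0.003], [-0.039, 0.999, 0.001], [-0.003, 0.001, -1.0]] [ 0.41  0.15 -0.12  1.3   0.    0.37] [-0.3 -0.3  7. ] 0.216 118.1
[0.49468197 0.35352481 0.10597277]
[[0.0,0.0,-0.5,0.01,0.0,0.0,0.5],[0.0,-0.1,-0.5,0.02,0.0,0.0,0.5],[0.0,0.0,-0.5,0.01,0.0,0.0,0.5],[0.0,0.0,-0.5,0.02,0.0,0.0,0.5],[0.0,-0.1,-0.5,0.01,0.0,0.0,0.5],[0.0,-0.1,-0.5,0.02,0.0,0.0,0.5],[0.0,-0.1,-1.4,0.0,0.0,0.0,0.5],[0.0,-0.1,-1.4,0.01,0.0,0.0,0.5],[0.0,-0.2,-1.4,0.0,0.0,0.0,0.5],[0.0,-0.1,-1.4,0.0,0.0,0.0,0.5],[0.0,-0.2,-1.4,0.0,0.0,0.0,0.5],[0.0,-0.1,-1.4,0.01,0.0,0.0,0.5]]
[[-0.8,-1.1,0.1,0.0,0.0,0.02,0.5],[-0.9,-1.2,0.2,0.0,0.01,0.03,0.5],[-0.9,-1.1,0.1,0.0,0.0,0.02,0.5],[-0.9,-1.0,0.1,0.0,0.0,0.03,0.5],[-0.9,-1.1,0.1,0.0,0.0,0.02,0.5],[-1.0,-1.0,0.1,0.0,0.01,0.03,0.5],[-1.0,-1.0,0.2,0.0,0.0,0.02,0.5],[-1.0,-1.0,0.1,0.0,0.0,0.03,0.5],[-1.0,-1.0,0.1,0.0,0.01,0.02,0.5],[-1.1,-0.9,0.1,0.0,0.0,0.03,0.5],[-1.1,-0.9,0.1,0.0,0.0,0.02,0.5],[-1.1,-0.9,0.1,0.0,0.01,0.03,0.5]]
[[-0.7,-1.2,0.3,0.0,0.0,0.01,0.5],[-0.8,-1.1,0.3,0.0,0.0,0.02,0.5],[-0.8,-1.1,0.3,0.0,0.0,0.01,0.5],[-0.8,-1.1,0.3,0.0,0.0,0.01,0.5],[-0.8,-1.2,0.2,0.0,0.01,0.01,0.5],[-0.8,-1.1,0.3,0.0,0.0,0.02,0.5],[-0.8,-1.0,0.3,0.0,0.0,0.01,0.5],[-0.9,-1.1,0.3,0.0,0.0,0.01,0.5],[-0.8,-1.1,0.3,0.0,0.0,0.02,0.5],[-0.9,-1.0,0.2,0.0,0.0,0.01,0.5],[-0.9,-1.1,0.3,0.0,0.0,0.01,0.5],[-0.9,-1.0,0.3,0.0,0.0,0.02,0.5]]
[[-0.2,-0.3,0.7,0.0,0.0,0.0,0.5],[-0.2,-0.4,0.6,0.0,0.0,0.0,0.5],[-0.2,-0.3,0.7,0.0,0.0,0.0,0.5],[-0.2,-0.4,0.7,0.0,0.0,0.0,0.5],[-0.1,-0.3,0.6,0.0,0.0,0.0,0.5],[-0.2,-0.4,0.7,0.0,0.0,0.0,0.5],[-0.2,-0.3,0.7,0.0,0.0,0.0,0.5],[-0.2,-0.4,0.6,0.0,0.0,0.0,0.5],[-0.2,-0.3,0.7,0.0,0.0,0.0,0.5],[-0.2,-0.4,0.7,0.0,0.0,0.0,0.5],[-0.2,-0.3,0.6,0.0,0.0,0.0,0.5],[-0.2,-0.4,0.7,0.0,0.0,0.0,0.5]]
max 1.4 0.03 end [0.64944716 0.00292783 0.10654682]
```

Request:
drive_tool:
  deltas:
    - [0,0,-0.5,0.01,0,0,0.5]
    - [0,-0.1,-0.5,0.02,0,0,0.5]
    - [0,0,-0.5,0.01,0,0,0.5]
    - [0,0,-0.5,0.02,0,0,0.5]
    - [0,-0.1,-0.5,0.01,0,0,0.5]
    - [0,-0.1,-0.5,0.02,0,0,0.5]
    - [0,-0.1,-1,0,0,0,0.5]
    - [0,-0.1,-1.4,0.02,0,0,0.5]
    - [0,-0.2,-1.4,0,0,0,0.5]
    - [0,-0.1,-1.4,0,0,0,0.5]
    - [0,-0.2,-1.4,0,0,0,0.5]
    - [0,-0.1,-1.0,0,0,0,0.5]

```text
clock: 4.2
tool_pos: [0.4942, 0.3511, 0.1937]
eef_rot: [[-0.999, -0.039, 0.006], [-0.039, 0.993, -0.109], [-0.001, -0.109, -0.994]]
wrist_force: [0.1, 0.7, -3.7]
finger_gap: 0.212
grasp_force: 117.6
```

Request:
drive_tool:
  deltas:
    - [-0.2,-0.5,0,0,0,0,0.5]
    - [-0.4,-1,0.1,0,0,0,0.5]
    - [-0.7,-1.5,0.15,0,0,0,0.5]
    - [-0.7,-1.5,0.15,0,0,0,0.5]
    - [-0.7,-1.5,0.15,0,0,0,0.5]
    - [-0.7,-1.5,0.15,0,0,0,0.5]
    - [-0.7,-1.5,0.15,0,0,0,0.5]
    - [-0.7,-1.5,0.15,0,0,0,0.5]
    - [-0.7,-1.5,0.15,0,0,0,0.5]
    - [-0.7,-1.5,0.15,0,0,0,0.5]
    - [-0.7,-1.5,0.15,0,0,0,0.5]
    - [-0.7,-1.5,0.15,0,0,0,0.5]

```text
clock: 5.4
tool_pos: [0.5769, 0.1872, 0.1941]
eef_rot: [[-0.999, -0.039, 0.004], [-0.039, 0.993, -0.11], [-0.0, -0.11, -0.994]]
wrist_force: [0.1, 0.3, -3.0]
finger_gap: 0.211
grasp_force: 117.6
```

Request:
drive_tool:
  deltas:
    - [-0.7,-1.5,0.15,0,0,0,0.5]
    - [-0.7,-1.5,0.15,0,0,0,0.5]
    - [-0.7,-1.5,0.15,0,0,0,0.5]
    - [-0.7,-1.5,0.15,0,0,0,0.5]
    - [-0.7,-1.5,0.15,0,0,0,0.5]
    - [-0.7,-1.5,0.15,0,0,0,0.5]
    - [-0.7,-1.5,0.15,0,0,0,0.5]
    - [-0.7,-1.5,0.15,0,0,0,0.5]
    - [-0.7,-1.5,0.15,0,0,0,0.5]
    - [-0.7,-1.5,0.15,0,0,0,0.5]
    - [-0.5,-1,0.1,0,0,0,0.5]
    - [-0.2,-0.5,0,0,0,0,0.5]

```text
clock: 6.6
tool_pos: [0.6602, 0.0246, 0.1961]
eef_rot: [[-0.999, -0.038, 0.004], [-0.038, 0.993, -0.11], [0.0, -0.11, -0.994]]
wrist_force: [-0.6, 0.0, -3.9]
finger_gap: 0.219
grasp_force: 117.7
```

```bash
python3 - <<'E'
from h import *
st()
for n in('wrist','top'):
    im,d=capture(n); np.savez(n+'1.npz',im=im,d=d)
    if n=='wrist': save('w2.png',im,1.2)
plan([((.65,.005,.118),90,6,10,.5)])
E
```

```text
6.6 [0.6602 0.0246 0.1961] [[-0.999, -0.038, 0.004], [-0.038, 0.993, -0.11], [0.0, -0.11, -0.994]] [-0.11  0.28  0.23  1.5  -0.11 -0.15] [-0.6  0.  -3.9] 0.219 117.7
[[0.1,-0.1,1.0,0.0,0.0,0.0,0.5],[0.1,-0.1,1.0,0.0,0.0,0.01,0.5],[0.1,-0.1,1.0,0.0,0.0,0.0,0.5],[0.1,-0.1,0.9,0.0,0.0,0.01,0.5],[0.1,-0.2,1.0,0.0,0.0,0.0,0.5],[0.1,-0.1,1.0,0.0,0.0,0.0,0.5],[0.1,-0.1,1.0,0.0,0.0,0.01,0.5],[0.1,-0.1,1.0,0.0,0.0,0.0,0.5],[0.2,-0.1,1.0,0.0,0.0,0.0,0.5],[0.1,-0.1,1.0,-0.01,0.0,0.01,0.5]]
max 1.0 0.01 end [0.6495556  0.00321944 0.09898781]
```

View pics/w2.png

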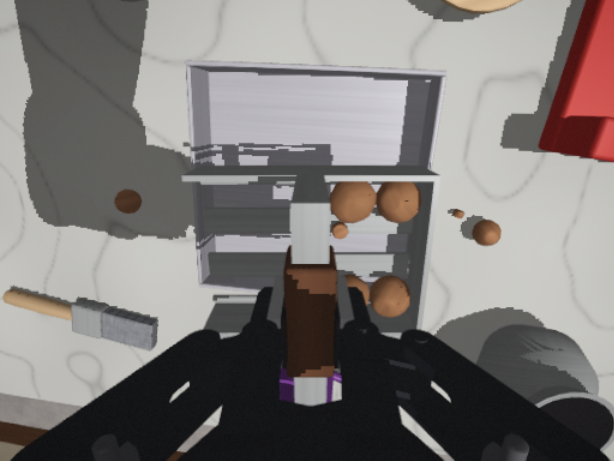

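A small brown spot at (457,213), near the stray at (487,232), looks like a seed that fell on the slab. I'll check it against the first top picture.

```bash
python3 - <<'E'
from h import *
c=cam('wrist'); g=onplane(c,[[457/1.2,213/1.2],[487/1.2,232/1.2]],.005); print(g)
ct=cam('top'); uv=proj(ct,g); print(uv)
a=np.load('top0.npz')['im']; b=np.load('top1.npz')['im']; u,v=uv[0].astype(int)
A=[cv2.resize(i[v-40:v+40,u-40:u+40,::-1],None,fx=4.5,fy=4.5,interpolation=2) for i in(a,b)]
x=np.load('wrist1.npz')['im'][110:290,150:380,::-1]; x=cv2.resize(x,(460,360),interpolation=2)
cv2.imwrite('pics/cmp.png',cv2.resize(np.hstack(A+[x]),None,fx=.65,fy=.65))
E
```

```text
[[0.66944469 0.14955684 0.005     ]
 [0.68681184 0.18174028 0.005     ]]
[[222.70671012 159.72529603]
 [210.94021023 153.61715949]]
```

View pics/cmp.png

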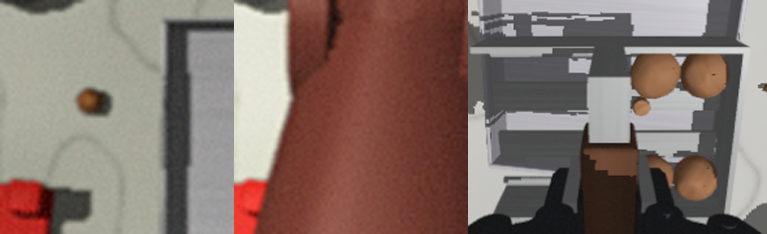

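Confirmed: one seed dropped on the slab near (0.669, 0.150). I'll recover it into the tray later. Now I'll lower the sieve into the tray and shake.

Request:
drive_tool:
  deltas:
    - [0.1,-0.1,1,0,0,0,0.5]
    - [0.1,-0.1,1,0,0,0.01,0.5]
    - [0.1,-0.1,1,0,0,0,0.5]
    - [0.1,-0.1,0.9,0,0,0.01,0.5]
    - [0.1,-0.2,1,0,0,0,0.5]
    - [0.1,-0.1,1,0,0,0,0.5]
    - [0.1,-0.1,1,0,0,0.01,0.5]
    - [0.1,-0.1,1,0,0,0,0.5]
    - [0.2,-0.1,1,0,0,0,0.5]
    - [0.1,-0.1,1,0,0,0.01,0.5]
    - [0,0,0,0,0,0,0.5]

```text
clock: 7.8
tool_pos: [0.6482, 0.0037, 0.097]
eef_rot: [[-1.0, 0.002, 0.002], [0.001, 0.994, -0.109], [-0.002, -0.109, -0.994]]
wrist_force: [-0.8, 0.6, -3.8]
finger_gap: 0.216
grasp_force: 117.7
```

Request:
drive_tool:
  deltas:
    - [-1.5,0,0,0,0,0,0.5]
    - [3,0,0,0,0,0,0.5]
    - [-3,0,0,0,0,0,0.5]
    - [3,0,0,0,0,0,0.5]
    - [-3,0,0,0,0,0,0.5]
    - [3,0,0,0,0,0,0.5]
    - [-3,0,0,0,0,0,0.5]
    - [3,0,0,0,0,0,0.5]
    - [-1.5,0,0,0,0,0,0.5]
    - [0,0,0,0,0,0,0.5]
    - [0,0,0,0,0,0,0.5]

```text
clock: 8.9
tool_pos: [0.6505, 0.0037, 0.1004]
eef_rot: [[-1.0, 0.001, 0.007], [0.001, 0.994, -0.11], [-0.007, -0.11, -0.994]]
wrist_force: [-0.2, 0.3, -2.6]
finger_gap: 0.212
grasp_force: 118.9
```

Request:
drive_tool:
  deltas:
    - [-2,0,0,0,0,0,0.5]
    - [4,0,0,0,0,0,0.5]
    - [-4,0,0,0,0,0,0.5]
    - [4,0,0,0,0,0,0.5]
    - [-4,0,0,0,0,0,0.5]
    - [4,0,0,0,0,0,0.5]
    - [-4,0,0,0,0,0,0.5]
    - [4,0,0,0,0,0,0.5]
    - [-2,0,0,0,0,0,0.5]
    - [0,0,0,0,0,0,0.5]
    - [0,0,0,0,0,0,0.5]

```text
clock: 10.0
tool_pos: [0.6515, 0.0034, 0.102]
eef_rot: [[-1.0, 0.002, 0.01], [0.001, 0.994, -0.111], [-0.01, -0.11, -0.994]]
wrist_force: [0.2, -0.5, -1.8]
finger_gap: 0.213
grasp_force: 120.3
```

```bash
python3 - <<'E'
from h import *
st(); im,d=capture('wrist'); cv2.imwrite('pics/w3.png',cv2.resize(im[:,90:420,::-1],None,fx=1.5,fy=1.5))
im,d=capture('scene'); cv2.imwrite('pics/s3.png',cv2.resize(im[140:290,190:370,::-1],None,fx=3,fy=3,interpolation=2))
E
```

```text
10.0 [0.6515 0.0034 0.102 ] [[-1.0, 0.002, 0.01], [0.001, 0.994, -0.111], [-0.01, -0.11, -0.994]] [-0.14  0.26  0.03  1.32 -0.11 -0.14] [ 0.2 -0.5 -1.8] 0.213 120.3
```

View pics/w3.png

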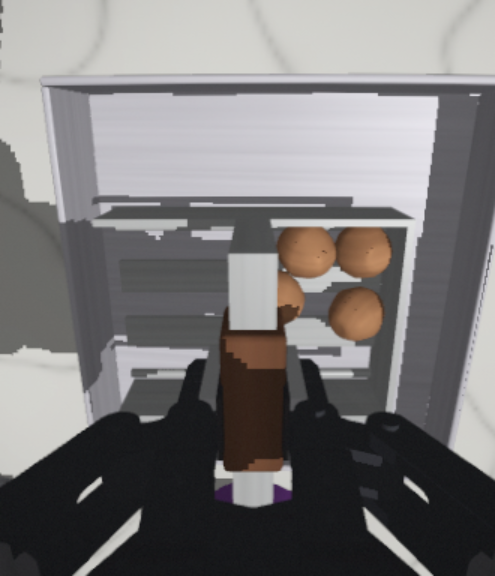

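The sieve holds all four nuts and no seeds are visible, though part of it is hidden. I'll lift and look from the scene camera.

Request:
drive_tool:
  deltas:
    - [0,0,-0.5,0,0,0,0.5]
    - [0,0,-1,0,0,0,0.5]
    - [0,0,-1.5,0,0,0,0.5]
    - [0,0,-1.5,0,0,0,0.5]
    - [0,0,-1.5,0,0,0,0.5]
    - [0,0,-1.5,0,0,0,0.5]
    - [0,0,-1.5,0,0,0,0.5]
    - [0,0,-1.5,0,0,0,0.5]
    - [0,0,-1,0,0,0,0.5]
    - [0,0,-0.5,0,0,0,0.5]
    - [0,0,0,0,0,0,0.5]

```text
clock: 11.2
tool_pos: [0.6492, 0.017, 0.219]
eef_rot: [[-1.0, 0.001, 0.005], [0.0, 0.994, -0.11], [-0.005, -0.11, -0.994]]
wrist_force: [-0.4, -0.8, -2.5]
finger_gap: 0.213
grasp_force: 120.4
```

```bash
python3 - <<'E'
from h import *
st(); w,_=capture('wrist'); s,_=capture('scene')
a=cv2.resize(s[120:290,190:380,::-1],(600,537),interpolation=2)
cv2.imwrite('pics/s4.png',a); np.savez('w4.npz',im=w)
E
```

```text
11.2 [0.6492 0.017  0.219 ] [[-1.0, 0.001, 0.005], [0.0, 0.994, -0.11], [-0.005, -0.11, -0.994]] [-0.12  0.25  0.23  1.53 -0.11 -0.12] [-0.4 -0.8 -2.5] 0.213 120.4
```

View pics/s4.png

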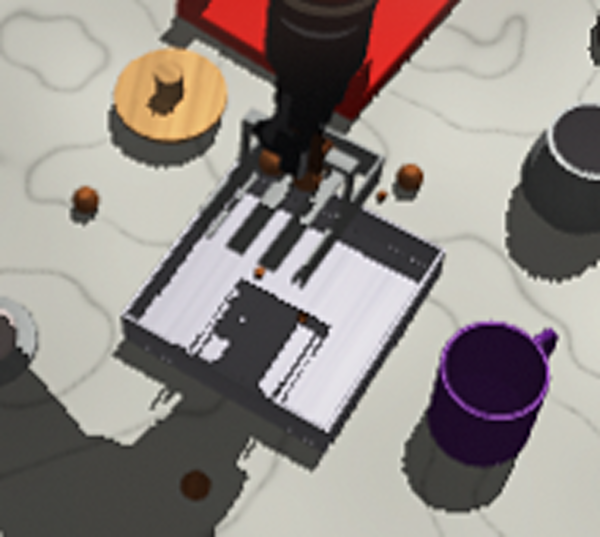

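Two seeds are visible in the tray at (260,272) and (303,318), and one lies on the slab at (380,196). I'll stand the sieve with its nuts back on the stool, recover the stray seed before tipping, and then carry on.

```bash
python3 - <<'E'
from h import *
s=observe(); g=s['tool_pos']-grip_point_offset*np.array(s['eef_rot'])[:,2]
plan([((.64,.05,g[2]),90,6,3,.5),((.525,.325,.235),87,6,18,.5),((.51,.36,.225),86,6,3,.5),((.51,.36,.125),86,4,8,.5),((.51,.36,.107),86,0.5,4,.5)])
E
```

```text
[[0.3,1.0,-0.1,0.0,0.0,0.0,0.5],[0.3,1.1,-0.1,0.0,0.0,0.0,0.5],[0.3,1.0,-0.1,-0.01,0.0,0.0,0.5],[0.6,1.5,-0.1,0.0,0.0,0.0,0.5],[0.7,1.5,-0.2,0.0,0.0,0.01,0.5],[0.6,1.6,-0.1,0.0,0.0,0.0,0.5],[0.7,1.5,-0.2,0.0,0.0,0.0,0.5],[0.6,1.5,-0.1,0.0,0.0,0.0,0.5],[0.7,1.5,-0.2,0.0,0.0,0.01,0.5],[0.7,1.5,-0.1,0.0,0.0,0.0,0.5],[0.6,1.5,-0.2,0.0,0.0,0.0,0.5],[0.7,1.5,-0.1,0.0,0.0,0.01,0.5]]
[[0.7,1.5,-0.2,0.0,0.0,0.0,0.5],[0.7,1.5,-0.2,0.0,0.01,0.0,0.5],[0.7,1.5,-0.1,0.0,0.0,0.0,0.5],[0.6,1.5,-0.1,0.0,0.0,0.01,0.5],[0.7,1.5,-0.2,0.0,0.0,0.0,0.5],[0.7,1.5,-0.1,0.0,0.0,0.0,0.5],[0.7,1.5,-0.2,0.0,0.0,0.01,0.5],[0.8,1.5,-0.1,0.0,0.0,0.0,0.5],[0.7,1.5,-0.2,0.01,0.0,0.0,0.5],[0.5,1.2,0.2,0.0,0.0,0.01,0.5],[0.6,1.1,0.2,0.0,0.0,0.0,0.5],[0.6,1.2,0.3,0.0,0.0,0.01,0.5]]
[[0.0,0.1,1.2,0.0,0.0,0.0,0.5],[0.0,0.2,1.3,-0.01,0.0,0.0,0.5],[0.0,0.1,1.2,0.0,0.0,0.0,0.5],[0.0,0.1,1.3,-0.01,0.0,0.0,0.5],[0.0,0.1,1.2,0.0,0.0,0.0,0.5],[0.0,0.2,1.2,-0.01,0.0,0.0,0.5],[0.0,0.1,1.3,0.0,0.0,0.0,0.5],[0.0,0.1,1.2,-0.01,0.0,0.0,0.5],[0.0,0.1,0.5,-0.02,0.0,0.0,0.5],[0.0,0.0,0.4,-0.01,0.0,0.0,0.5],[0.0,0.0,0.5,-0.02,0.0,0.0,0.5],[0.0,0.1,0.4,-0.01,0.0,0.0,0.5]]
max 1.6 0.02 end [0.50977406 0.36020807 0.08849035]
```

Request:
drive_tool:
  deltas:
    - [0.2,0.5,-0.1,0,0,0,0.5]
    - [0.3,1.1,-0.1,0,0,0,0.5]
    - [0.4,1.5,-0.1,-0.01,0,0,0.5]
    - [0.6,1.5,-0.1,0,0,0,0.5]
    - [0.7,1.5,-0.2,0,0,0.01,0.5]
    - [0.6,1.6,-0.1,0,0,0,0.5]
    - [0.7,1.5,-0.2,0,0,0,0.5]
    - [0.6,1.5,-0.1,0,0,0,0.5]
    - [0.7,1.5,-0.2,0,0,0.01,0.5]
    - [0.7,1.5,-0.1,0,0,0,0.5]
    - [0.6,1.5,-0.2,0,0,0,0.5]
    - [0.7,1.5,-0.1,0,0,0.01,0.5]

```text
clock: 12.5
tool_pos: [0.5821, 0.1867, 0.217]
eef_rot: [[-1.0, 0.031, 0.005], [0.03, 0.995, -0.1], [-0.008, -0.099, -0.995]]
wrist_force: [-0.5, 1.3, -3.3]
finger_gap: 0.212
grasp_force: 120.3
```

Request:
drive_tool:
  deltas:
    - [0.7,1.5,-0.2,0,0,0,0.5]
    - [0.7,1.5,-0.2,0,0.01,0,0.5]
    - [0.7,1.5,-0.1,0,0,0,0.5]
    - [0.6,1.5,-0.1,0,0,0.01,0.5]
    - [0.7,1.5,-0.2,0,0,0,0.5]
    - [0.7,1.5,-0.1,0,0,0,0.5]
    - [0.7,1.5,-0.2,0,0,0.01,0.5]
    - [0.8,1.5,-0.1,0,0,0,0.5]
    - [0.7,1.5,-0.2,0.01,0,0,0.5]
    - [0.6,1.3,0.2,0,0,0.01,0.5]
    - [0.6,1.1,0.2,0,0,0,0.5]
    - [0.5,1,0.3,0,0,0.01,0.5]

```text
clock: 13.7
tool_pos: [0.5092, 0.3585, 0.2065]
eef_rot: [[-0.997, 0.07, -0.006], [0.071, 0.991, -0.109], [-0.002, -0.109, -0.994]]
wrist_force: [0.5, -0.3, -2.7]
finger_gap: 0.216
grasp_force: 120.4
```

```bash
python3 - <<'E'
from h import *
st(); s=observe(); print(s['tool_pos']-grip_point_offset*np.array(s['eef_rot'])[:,2])
plan([((.51,.36,.125),86,4,9,.5),((.51,.36,.107),86,0.5,3,.5)])
E
```

```text
13.7 [0.5092 0.3585 0.2065] [[-0.997, 0.07, -0.006], [0.071, 0.991, -0.109], [-0.002, -0.109, -0.994]] [ 0.45  0.26  0.22  1.59 -0.1   0.52] [ 0.5 -0.3 -2.7] 0.216 120.4
[0.50927805 0.36055775 0.22508253]
[[0.0,0.1,1.1,0.0,0.0,0.0,0.5],[0.0,0.1,1.1,-0.01,0.0,0.0,0.5],[0.0,0.2,1.1,0.0,0.0,0.0,0.5],[0.0,0.1,1.1,-0.01,0.0,0.0,0.5],[0.0,0.1,1.1,0.0,0.0,0.0,0.5],[0.0,0.1,1.1,-0.01,0.0,0.0,0.5],[0.0,0.1,1.2,0.0,0.0,0.0,0.5],[0.0,0.1,1.1,-0.01,0.0,0.0,0.5],[-0.1,0.0,1.1,0.0,0.0,0.0,0.5],[0.0,0.1,0.6,-0.02,0.0,0.0,0.5],[0.0,0.1,0.6,-0.02,0.0,0.0,0.5],[0.0,0.0,0.6,-0.02,0.0,0.0,0.5]]
max 1.2 0.02 end [0.51042942 0.35933119 0.08797577]
```

Request:
drive_tool:
  deltas:
    - [0,0.1,1.1,0,0,0,0.5]
    - [0,0.1,1.1,-0.01,0,0,0.5]
    - [0,0.2,1.1,0,0,0,0.5]
    - [0,0.1,1.1,-0.01,0,0,0.5]
    - [0,0.1,1.1,0,0,0,0.5]
    - [0,0.1,1.1,-0.01,0,0,0.5]
    - [0,0.1,1.2,0,0,0,0.5]
    - [0,0.1,1.1,-0.01,0,0,0.5]
    - [0,0,1.0,0,0,0,0.5]
    - [0,0.1,0.6,-0.02,0,0,0.5]
    - [0,0.1,0.6,-0.02,0,0,0.5]
    - [0,0,0.5,-0.02,0,0,0.5]

```text
clock: 14.9
tool_pos: [0.5101, 0.3585, 0.0899]
eef_rot: [[-0.997, 0.071, 0.001], [0.071, 0.997, -0.008], [-0.002, -0.008, -1.0]]
wrist_force: [-0.6, -0.1, -2.7]
finger_gap: 0.214
grasp_force: 120.1
```

Request:
drive_tool:
  deltas:
    - [0,0,0,0,0,0,0.5]
    - [0,0,0.1,0,0,0,0.5]
    - [0,0,0,0,0,0,0.5]

```text
clock: 15.2
tool_pos: [0.5102, 0.3585, 0.0896]
eef_rot: [[-0.997, 0.071, 0.002], [0.071, 0.997, -0.01], [-0.002, -0.01, -1.0]]
wrist_force: [0.5, -0.5, -3.5]
finger_gap: 0.215
grasp_force: 120.3
```

Request:
drive_tool:
  deltas:
    - [0,0,0.1,0,0,0,0.5]
    - [0,0,0.1,-0.01,0,0,0.5]
    - [0,0,0,0,0,0,0.5]

```text
clock: 15.5
tool_pos: [0.5101, 0.3584, 0.0873]
eef_rot: [[-0.997, 0.071, 0.002], [0.071, 0.997, 0.001], [-0.002, 0.001, -1.0]]
wrist_force: [-0.1, 0.9, -2.8]
finger_gap: 0.21
grasp_force: 120.7
```

Request:
drive_tool:
  deltas:
    - [0,0,0,0,0,0,2.6]
    - [0,0,0,0,0,0,3.5]
    - [0,0,0,0,0,0,5]
    - [0,0,0,0,0,0,7]
    - [0,0,0,0,0,0,8.5]
    - [0,0,-1,0,0,0,8.5]
    - [0,0,-2,0,0,0,8.5]
    - [0,0,-3,0,0,0,8.5]
    - [0,0,-3,0,0,0,8.5]
    - [0,0,-3,0,0,0,8.5]

```text
clock: 16.5
tool_pos: [0.5097, 0.3584, 0.2093]
eef_rot: [[-0.997, 0.071, 0.002], [0.071, 0.997, 0.0], [-0.002, 0.001, -1.0]]
wrist_force: [0.2, 0.7, 0.0]
finger_gap: 0.995
grasp_force: 0.0
```

```bash
python3 - <<'E'
from h import *
st(); im,d=capture('wrist'); cv2.imwrite('pics/w5.png',cv2.resize(im[:,:,::-1],None,fx=1.2,fy=1.2))
plan([((.64,.17,.22),110,0,7,5),((.669,.15,.2),150,0,6,3)])
E
```

```text
16.5 [0.5097 0.3584 0.2093] [[-0.997, 0.071, 0.002], [0.071, 0.997, 0.0], [-0.002, 0.001, -1.0]] [ 0.4   0.17  0.13  1.53 -0.    0.47] [0.2 0.7 0. ] 0.995 0.0
[[-2.0,-2.6,0.2,0.0,0.0,-0.06,5.0],[-1.9,-2.6,0.2,0.0,0.0,-0.06,5.0],[-1.7,-2.8,0.2,0.0,0.0,-0.06,5.0],[-1.5,-2.9,0.2,0.0,0.01,-0.06,5.0],[-1.4,-3.0,0.2,0.0,0.0,-0.06,5.0],[-1.2,-3.0,0.2,0.0,0.0,-0.06,5.0],[-0.9,-3.1,0.2,0.0,0.0,-0.06,5.0],[-0.3,-0.5,0.3,0.0,0.0,-0.12,3.0],[-0.3,-0.5,0.4,0.0,0.0,-0.11,3.0],[-0.3,-0.6,0.3,0.0,0.0,-0.12,3.0],[-0.1,-0.5,0.3,0.0,0.0,-0.12,3.0],[-0.1,-0.6,0.4,0.0,0.0,-0.11,3.0]]
[[0.0,-0.6,0.3,0.0,0.0,-0.12,3.0]]
max 3.1 0.12 end [0.66855382 0.1500769  0.181184  ]
```

View pics/w5.png

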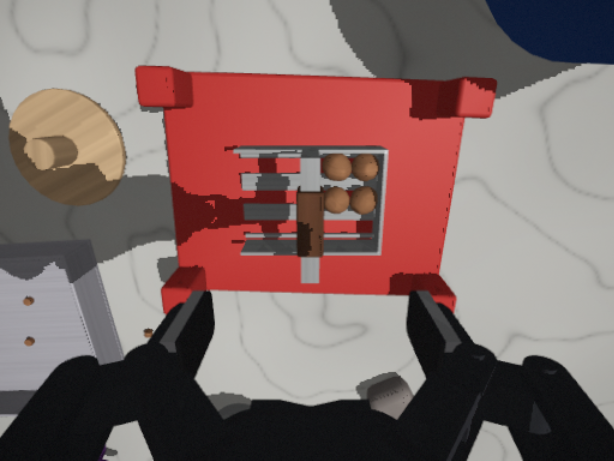

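The sieve is back mid-stool with four nuts at (335–365,165–200) and no seeds in it. Now the fallen seed.

Request:
drive_tool:
  deltas:
    - [-2,-2.6,0.2,0,0,-0.06,5]
    - [-1.9,-2.6,0.2,0,0,-0.06,5]
    - [-1.7,-2.8,0.2,0,0,-0.06,5]
    - [-1.5,-2.9,0.2,0,0,-0.06,5]
    - [-1.4,-3,0.2,0,0,-0.06,5]
    - [-1.2,-3,0.2,0,0,-0.06,5]
    - [-0.9,-3.1,0.2,0,0,-0.06,5]
    - [-0.3,-0.5,0.3,0,0,-0.12,3]
    - [-0.3,-0.5,0.4,0,0,-0.11,3]
    - [-0.3,-0.6,0.3,0,0,-0.12,3]
    - [-0.1,-0.5,0.3,0,0,-0.12,3]
    - [-0.1,-0.6,0.4,0,0,-0.11,3]

```text
clock: 17.75
tool_pos: [0.6625, 0.1528, 0.1771]
eef_rot: [[-0.595, -0.804, 0.002], [-0.804, 0.595, 0.0], [-0.002, -0.002, -1.0]]
wrist_force: [-0.4, 0.5, 0.5]
finger_gap: 0.355
grasp_force: 0.0
```

Request:
drive_tool:
  deltas:
    - [0,-0.6,0.3,0,0,-0.12,3]
    - [0,0,4,0,0,0,3]
    - [0,0,4,0,0,0,3]
    - [0,0,0,0,0,0,3]
    - [0,0,0,0,0,0,3]

```text
clock: 18.25
tool_pos: [0.6667, 0.1493, 0.0941]
eef_rot: [[-0.499, -0.867, 0.001], [-0.867, 0.499, 0.0], [-0.001, -0.001, -1.0]]
wrist_force: [0.1, 0.7, 1.1]
finger_gap: 0.35
grasp_force: 0.0
```

```bash
cat >> h.py <<'E'
def brown(im):
    h=cv2.cvtColor(im,cv2.COLOR_RGB2HSV); return ((h[...,0]>4)&(h[...,0]<17)&(h[...,1]>110)&(h[...,2]>40)).astype(np.uint8)
def blobs(n,z,amin=15,amax=4000):
    c=cam(n); im,d=capture(n); m=cv2.morphologyEx(brown(im),cv2.MORPH_OPEN,np.ones((2,2),np.uint8)); k,l,s,ce=cv2.connectedComponentsWithStats(m)
    for i in range(1,k):
        if amin<s[i,4]<amax: print(n,s[i].tolist(),np.round(ce[i],1),np.round(onplane(c,[ce[i]],z)[0],4))
    return im
E
python3 - <<'E'
from h import *
st(); im=blobs('wrist',.004); save('w6.png',im,1.2)
E
```

```text
18.2 [0.6667 0.1493 0.0941] [[-0.499, -0.867, 0.001], [-0.867, 0.499, 0.0], [-0.001, -0.001, -1.0]] [ 0.03  0.37  0.16  1.35  0.   -1.02] [0.1 0.7 1.1] 0.35 0.0
wrist [224, 0, 13, 14, 158] [230.2   6.1] [0.615  0.0168 0.004 ]
wrist [143, 18, 14, 15, 163] [149.5  24.8] [ 0.6725 -0.003   0.004 ]
wrist [254, 189, 8, 11, 69] [257.5 194.3] [0.6699 0.1512 0.004 ]
wrist [245, 217, 27, 28, 611] [258.1 230.4] [0.6869 0.1818 0.004 ]
wrist [0, 332, 34, 41, 628] [ 13.5 354.1] [1.006  0.1805 0.004 ]
```

Request:
drive_tool:
  deltas:
    - [-0.3,-0.2,2,0,0,0,3]
    - [0,0,2.5,0,0,0,3]
    - [0,0,2.5,0,0,0,3]
    - [0,0,1.5,0,0,0,3]
    - [0,0,0.5,0,0,0,3]
    - [0,0,0,0,0,0,2]
    - [0,0,0,0,0,0,1]
    - [0,0,0,0,0,0,0.5]
    - [0,0,0,0,0,0,0.3]
    - [0,0,0,0,0,0,0.3]
  squeeze: 25

```text
clock: 19.3
tool_pos: [0.6717, 0.151, 0.0051]
eef_rot: [[-0.499, -0.867, 0.004], [-0.867, 0.499, 0.0], [-0.002, -0.004, -1.0]]
wrist_force: [0.1, 0.9, 6.3]
finger_gap: 0.059
grasp_force: 25.0
```

Request:
drive_tool:
  deltas:
    - [0,0,-0.3,0,0,0,0.3]
    - [0,0,-1,0,0,0,0.3]
    - [0,0,-2,0,0,0,0.3]
    - [0,0,-3,0,0,0,0.3]
    - [0,0,-3,0,0,0,0.3]
    - [0,0,0,0,0,0,0.3]

```text
clock: 19.9
tool_pos: [0.673, 0.1511, 0.1025]
eef_rot: [[-0.498, -0.867, 0.009], [-0.867, 0.498, 0.0], [-0.005, -0.008, -1.0]]
wrist_force: [1.0, -0.6, 0.1]
finger_gap: 0.06
grasp_force: 24.4
```

```bash
python3 - <<'E'
from h import *
st(); im=blobs('wrist',.004,8); cv2.imwrite('pics/w7.png',cv2.resize(im[130:330,150:380,::-1],None,fx=2.2,fy=2.2))
E
```

```text
19.9 [0.673  0.1511 0.1025] [[-0.498, -0.867, 0.009], [-0.867, 0.498, 0.0], [-0.005, -0.008, -1.0]] [ 0.03  0.38  0.18  1.36  0.   -1.02] [ 1.  -0.6  0.1] 0.06 24.4
wrist [232, 0, 13, 9, 97] [238.4   3.5] [0.6155 0.0181 0.004 ]
wrist [154, 13, 13, 14, 148] [159.8  19.8] [ 0.6724 -0.0029  0.004 ]
wrist [251, 208, 27, 40, 696] [262.8 224.4] [0.6892 0.1841 0.004 ]
wrist [0, 313, 46, 56, 1196] [ 18.5 343.7] [1.0129 0.1784 0.004 ]
```

View pics/w7.png

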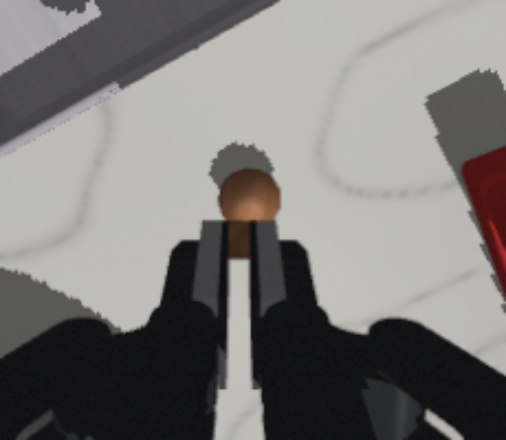

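The seed is pinched between the fingertips at (238,238). I'll take it to the tray.

Request:
drive_tool:
  deltas:
    - [1.5,-0.4,0,0,0,0,0.3]
    - [2.5,-0.6,0,0,0,0,0.3]
    - [2.5,-0.6,0,0,0,0,0.3]
    - [2.5,-0.6,0,0,0,0,0.3]
    - [1.2,-0.2,0,0,0,0,0.3]
    - [0,0,2,0,0,0,0.3]
    - [0,0,3,0,0,0,0.3]
    - [0,0,3,0,0,0,0.3]
    - [0,0,0,0,0,0,1.5]
    - [0,0,0,0,0,0,2.5]
    - [0,0,0,0,0,0,2.5]

```text
clock: 21.05
tool_pos: [0.6414, 0.0505, 0.0182]
eef_rot: [[-0.498, -0.867, 0.004], [-0.867, 0.498, -0.0], [-0.002, -0.003, -1.0]]
wrist_force: [0.5, -0.4, 0.3]
finger_gap: 0.292
grasp_force: 0.0
```

Request:
drive_tool:
  deltas:
    - [0,0,-3,0,0,0,3]
    - [0,0,-4,0,0,0,4]
    - [0,0,-4,0,0,0,5]
    - [0,0,-4,0,0,0,6]
    - [0,0,-3,0,0,0,8]

```text
clock: 21.55
tool_pos: [0.6413, 0.0505, 0.2018]
eef_rot: [[-0.498, -0.867, 0.007], [-0.867, 0.498, -0.001], [-0.003, -0.007, -1.0]]
wrist_force: [0.7, -0.0, -0.3]
finger_gap: 0.847
grasp_force: 0.0
```

```bash
python3 - <<'E'
from h import *
st(); blobs('wrist',.004,8); blobs('scene',.004,4,90)
plan([((.62,.17,.24),120,0,5,8.5),((.51,.3584,.23),92,0,7,8.5)])
plan([((.511,.359,.106),94,0,1,8.5)])
E
```

```text
21.6 [0.6413 0.0505 0.2018] [[-0.498, -0.867, 0.007], [-0.867, 0.498, -0.001], [-0.003, -0.007, -1.0]] [-0.12  0.22  0.18  1.52  0.   -1.17] [ 0.7 -0.  -0.3] 0.847 0.0
wrist [392, 14, 25, 26, 514] [403.8  26.3] [ 0.4333 -0.0022  0.004 ]
wrist [263, 125, 7, 7, 44] [265.9 128. ] [0.6154 0.0188 0.004 ]
wrist [213, 134, 7, 8, 47] [216.  137.8] [ 0.6728 -0.0009  0.004 ]
wrist [261, 156, 5, 7, 32] [262.8 159.1] [0.6371 0.0495 0.004 ]
wrist [271, 250, 18, 19, 250] [279.7 259.2] [0.6868 0.184  0.004 ]
wrist [0, 290, 42, 55, 1038] [ 17.5 319.3] [1.0983 0.0802 0.004 ]
wrist [474, 309, 26, 32, 565] [486.  324.2] [0.4648 0.449  0.004 ]
wrist [502, 355, 10, 12, 76] [507.8 360.2] [0.4513 0.5478 0.004 ]
scene [350, 4, 9, 5, 20] [354.    6.2] [0.4275 0.9342 0.004 ]
scene [353, 9, 12, 14, 65] [358.5  15.2] [0.4651 0.8961 0.004 ]
scene [346, 24, 7, 8, 31] [349.   27.3] [0.4644 0.8169 0.004 ]
scene [281, 109, 5, 6, 17] [283.4 111.3] [0.461  0.3429 0.004 ]
scene [287, 113, 5, 4, 11] [289.1 114.5] [0.4837 0.3411 0.004 ]
scene [284, 116, 2, 3, 6] [284.5 117. ] [0.4763 0.3241 0.004 ]
scene [317, 173, 8, 8,
[... 263 characters left out ...]
  2.4 310.4] [ 0.1748 -0.6163  0.004 ]
scene [0, 313, 13, 16, 65] [  5.6 320.2] [ 0.2015 -0.6301  0.004 ]
scene [263, 351, 5, 7, 20] [265. 354.] [ 0.8137 -0.3471  0.004 ]
[[-1.8,1.6,-0.3,0.0,0.0,0.11,8.5],[-1.7,1.8,-0.4,0.0,0.0,0.1,8.5],[-1.5,1.9,-0.3,-0.01,0.01,0.11,8.5],[-1.2,2.1,-0.4,0.0,0.0,0.1,8.5],[-1.1,2.2,-0.3,0.0,0.0,0.11,8.5],[0.0,3.1,0.1,0.0,0.0,0.07,8.5],[0.3,3.1,0.2,0.0,0.0,0.07,8.5],[0.5,3.1,0.1,0.0,0.0,0.07,8.5],[0.6,3.1,0.2,0.0,0.0,0.07,8.5],[0.9,2.9,0.1,0.0,0.0,0.07,8.5],[1.1,3.0,0.1,0.0,0.0,0.06,8.5],[1.3,2.8,0.2,0.0,0.0,0.07,8.5]]
max 3.1 0.11 end [0.51006356 0.35835653 0.21101938]
[[-20.1,27.0,11.5,-0.01,0.01,0.98,8.5]]
max 27.0 0.98 end [0.51060096 0.3589574  0.08732378]
```

Request:
drive_tool:
  deltas:
    - [-1.8,1.6,-0.3,0,0,0.11,8.5]
    - [-1.7,1.8,-0.4,0,0,0.1,8.5]
    - [-1.5,1.9,-0.3,0,0,0.11,8.5]
    - [-1.2,2.1,-0.4,0,0,0.1,8.5]
    - [-1.1,2.2,-0.3,0,0,0.11,8.5]
    - [0,3.1,0.1,0,0,0.08,8.5]
    - [0.3,3.1,0.2,0,0,0.08,8.5]
    - [0.5,3.1,0.1,0,0,0.09,8.5]
    - [0.6,3.1,0.2,0,0,0.08,8.5]
    - [0.9,2.9,0.1,0,0,0.09,8.5]
    - [1.1,3,0.1,0,0,0.08,8.5]
    - [1.5,2.7,0.2,0,0,0.08,8.5]

```text
clock: 22.85
tool_pos: [0.5126, 0.3631, 0.2043]
eef_rot: [[-0.998, 0.064, 0.003], [0.064, 0.998, 0.001], [-0.003, 0.001, -1.0]]
wrist_force: [0.3, 0.2, -0.5]
finger_gap: 0.999
grasp_force: 0.0
```

Request:
drive_tool:
  deltas:
    - [0,0,0,0,0,0,8.5]
    - [0,0,0,0,0,0,8.5]

```text
clock: 23.05
tool_pos: [0.5129, 0.3622, 0.2039]
eef_rot: [[-0.998, 0.059, 0.003], [0.059, 0.998, 0.0], [-0.003, 0.001, -1.0]]
wrist_force: [0.6, 0.1, 0.6]
finger_gap: 0.997
grasp_force: 0.0
```

```bash
python3 - <<'E'
from h import *
st(); c=cam('wrist'); im,d=capture('wrist'); P=cloud(c,d)
b=(P[...,2]>.11)&(P[...,2]<.125); Q=P[b]; Q=Q[(abs(Q[:,0]-.51)<.06)&(abs(Q[:,1]-.36)<.02)]; print(cv2.minAreaRect(Q[:,:2].astype(np.float32)))
W=P[(P[...,2]>.05)&(P[...,2]<.064)]; W=W[(abs(W[:,0]-.51)<.07)&(abs(W[:,1]-.36)<.09)]; print(cv2.minAreaRect(W[:,:2].astype(np.float32)))
t,_=capture('top'); a=cv2.resize(t[165:275,75:255,::-1],(540,330),interpolation=2); b=cv2.resize(im[80:260,130:370,::-1],(440,330),interpolation=2)
cv2.imwrite('pics/m8.png',cv2.resize(np.hstack([a,b]),None,fx=.8,fy=.8))
plan([((.511,.36,.106),86,0,4,8.5)])
E
```

```text
23.1 [0.5129 0.3622 0.2039] [[-0.998, 0.059, 0.003], [0.059, 0.998, 0.0], [-0.003, 0.001, -1.0]] [ 0.41  0.18  0.13  1.52 -0.    0.47] [0.6 0.1 0.6] 0.997 0.0
((0.508711576461792, 0.358634889125824), (0.020026464015245438, 0.09753617644309998), 85.50373840332031)
((0.5089329481124878, 0.3592665195465088), (0.13115929067134857, 0.09779185801744461), 85.8146743774414)
[[0.1,0.0,2.9,0.0,0.0,0.0,8.5],[0.0,-0.1,2.9,0.0,0.0,0.0,8.5],[0.1,0.0,2.9,0.0,0.0,0.01,8.5],[0.1,0.0,2.9,0.0,0.0,0.0,8.5]]
max 2.9 0.01 end [0.51080494 0.36043763 0.08768815]
```

View pics/m8.png

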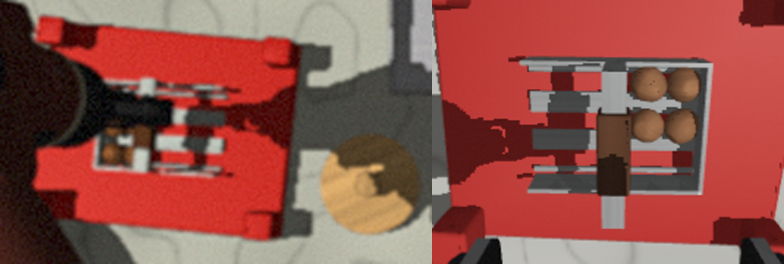

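No seeds are left in the sieve or on the stool. I'll re-grasp and carry it to the jar.

Request:
drive_tool:
  deltas:
    - [0.2,-0.2,2.9,0,0,0,8.5]
    - [0.2,-0.1,2.9,0,0,0,8.5]
    - [0,0,2.9,0,0,0.01,8.5]
    - [0,0,2.9,0,0,0,8.5]
    - [0,0,0,0,0,0,6]
    - [0,0,0,0,0,0,4]
    - [0,0,0,0,0,0,2.5]
    - [0,0,0,0,0,0,1]
    - [0,0,0,0,0,0,1]
    - [0,0,0,0,0,0,0.5]
    - [0,0,0,0,0,0,0.5]
    - [0,0,0,0,0,0,0.5]
  squeeze: 120

```text
clock: 24.35
tool_pos: [0.5102, 0.3594, 0.0894]
eef_rot: [[-0.997, 0.071, 0.005], [0.071, 0.997, 0.001], [-0.005, 0.001, -1.0]]
wrist_force: [-0.4, -1.8, 7.2]
finger_gap: 0.21
grasp_force: 118.3
```

```bash
cat > pour.py <<'E'
from h import *
J=np.array([.4997,-.3685]); A=19.
def grip(phi,L=.112,back=.025):
    f=np.radians(phi); d=-np.array([np.cos(np.radians(A)),np.sin(np.radians(A))])
    return (*(J-back*d-d*(.065*np.cos(f)-.074*np.sin(f))),L+.065*np.sin(f)+.074*np.cos(f))
E
python3 - <<'E'
from pour import *
st(); s=observe(); g=s['tool_pos']-grip_point_offset*np.array(s['eef_rot'])[:,2]; print(g,grip(-8),grip(50))
p=grip(-8)
plan([((g[0],g[1],g[2]+.03),86,4,5,.5),((g[0],g[1],.24),85,8,7,.5),((.61,.15,.25),64,8,12,.5),((.62,-.08,.25),43,8,12,.5),((p[0],p[1],.25),19,8,12,.5)])
E
```

```text
24.4 [0.5102 0.3594 0.0894] [[-0.997, 0.071, 0.005], [0.071, 0.997, 0.001], [-0.005, 0.001, -1.0]] [ 0.4   0.19 -0.06  1.31 -0.    0.48] [-0.4 -1.8  7.2] 0.21 118.3
[0.5101396  0.35937442 0.10808136] (np.float64(0.5939362755495851), np.float64(-0.3360518481547041), np.float64(0.17623358552447194)) (np.float64(0.5092439754709553), np.float64(-0.3652137457047908), np.float64(0.20935917191953748))
[[0.0,0.0,-0.6,0.01,0.0,0.0,0.5],[0.0,-0.1,-0.6,0.02,0.0,0.0,0.5],[0.0,0.0,-0.6,0.01,0.0,0.0,0.5],[0.0,-0.1,-0.6,0.02,0.0,0.0,0.5],[0.0,0.0,-0.6,0.01,0.0,0.0,0.5],[0.0,-0.1,-1.5,0.01,0.0,0.0,0.5],[0.0,-0.2,-1.4,0.01,0.0,0.0,0.5],[0.0,-0.1,-1.5,0.01,0.0,0.01,0.5],[0.0,-0.2,-1.4,0.01,0.0,0.0,0.5],[0.0,-0.1,-1.5,0.01,0.0,0.0,0.5],[0.0,-0.2,-1.4,0.01,0.01,0.0,0.5],[0.0,-0.2,-1.4,0.01,0.0,0.01,0.5]]
[[-1.0,-1.7,0.1,0.0,0.0,0.03,0.5],[-1.0,-1.6,0.2,0.0,0.01,0.03,0.5],[-1.1,-1.6,0.1,0.0,0.0,0.03,0.5],[-1.1,-1.6,0.1,0.0,0.01,0.03,0.5],[-1.2,-1.5,0.2,0.0,0.0,0.03,0.5],[-1.2,-1.5,0.1,0.0,0.0,0.03,0.5],[-1.3,-1.4,0.1,0.0,0.01,0.03,0.5],[-1.3,-1.4,0.1,0.0,0.0,0.03,0.5],[-1.4,-1.4,0.1,0.0,0.01,0.03,0.5],[-
[... 260 characters left out ...]
3,0.5],[-1.2,-1.6,0.2,0.0,0.0,0.03,0.5],[-1.2,-1.4,0.2,0.0,0.01,0.03,0.5],[-1.2,-1.5,0.2,0.0,0.0,0.03,0.5],[-1.3,-1.4,0.2,0.0,0.01,0.03,0.5],[-1.3,-1.3,0.2,0.0,0.0,0.03,0.5],[-1.4,-1.4,0.2,0.0,0.0,0.03,0.5],[-1.4,-1.2,0.2,0.0,0.01,0.03,0.5]]
[[-1.4,-1.6,0.2,0.0,0.0,0.03,0.5],[-1.5,-1.6,0.2,0.0,0.01,0.04,0.5],[-1.5,-1.5,0.2,0.0,0.0,0.03,0.5],[-1.5,-1.4,0.2,0.0,0.01,0.04,0.5],[-1.6,-1.4,0.2,0.0,0.0,0.03,0.5],[-1.7,-1.3,0.2,0.0,0.01,0.04,0.5],[-1.7,-1.3,0.2,0.0,0.0,0.03,0.5],[-1.8,-1.2,0.2,0.0,0.01,0.04,0.5],[-1.8,-1.2,0.1,0.0,0.0,0.03,0.5],[-1.8,-1.1,0.2,0.0,0.01,0.04,0.5],[-1.9,-1.0,0.1,0.0,0.0,0.03,0.5],[-1.9,-1.0,0.1,0.0,0.01,0.04,0.5]]
max 1.9 0.04 end [ 0.5913487  -0.33718618  0.23194401]
```

Request:
drive_tool:
  deltas:
    - [0,0,-0.6,0.01,0,0,0.5]
    - [0,-0.1,-0.6,0.02,0,0,0.5]
    - [0,0,-0.6,0.01,0,0,0.5]
    - [0,-0.1,-0.6,0.02,0,0,0.5]
    - [0,0,-0.6,0.01,0,0,0.5]
    - [0,-0.1,-1.5,0.01,0,0,0.5]
    - [0,-0.2,-1.4,0.01,0,0,0.5]
    - [0,-0.1,-1.5,0.01,0,0.01,0.5]
    - [0,-0.2,-1.4,0.01,0,0,0.5]
    - [0,-0.1,-1.5,0.01,0,0,0.5]
    - [0,-0.2,-1.4,0.01,0,0,0.5]
    - [0,-0.2,-1.0,0.01,0,0.01,0.5]

```text
clock: 25.55
tool_pos: [0.5087, 0.3567, 0.2162]
eef_rot: [[-0.996, 0.091, -0.008], [0.091, 0.986, -0.139], [-0.005, -0.139, -0.99]]
wrist_force: [-0.6, 0.2, -2.8]
finger_gap: 0.211
grasp_force: 117.4
```

Request:
drive_tool:
  deltas:
    - [-0.5,-0.9,0.1,0,0,0.03,0.5]
    - [-1,-1.6,0.2,0,0.01,0.03,0.5]
    - [-1.1,-1.6,0.1,0,0,0.03,0.5]
    - [-1.1,-1.6,0.1,0,0.01,0.03,0.5]
    - [-1.2,-1.5,0.2,0,0,0.03,0.5]
    - [-1.2,-1.5,0.1,0,0,0.03,0.5]
    - [-1.3,-1.4,0.1,0,0.01,0.03,0.5]
    - [-1.3,-1.4,0.1,0,0,0.03,0.5]
    - [-1.4,-1.4,0.1,0,0.01,0.03,0.5]
    - [-1.4,-1.4,0.1,0,0,0.03,0.5]
    - [-1.4,-1.2,0.1,0,0,0.03,0.5]
    - [-1.5,-1.3,0.1,0,0.01,0.03,0.5]

```text
clock: 26.75
tool_pos: [0.6043, 0.1541, 0.2248]
eef_rot: [[-0.897, 0.437, -0.057], [0.441, 0.889, -0.125], [-0.004, -0.137, -0.991]]
wrist_force: [0.5, 0.6, -2.9]
finger_gap: 0.215
grasp_force: 117.5
```

Request:
drive_tool:
  deltas:
    - [-1.0,-1.7,0.2,0,0,0.03,0.5]
    - [-1,-1.6,0.3,0,0.01,0.03,0.5]
    - [-1,-1.6,0.2,0,0,0.03,0.5]
    - [-1,-1.6,0.2,0,0.01,0.03,0.5]
    - [-1.1,-1.5,0.2,0,0,0.03,0.5]
    - [-1.2,-1.6,0.2,0,0,0.03,0.5]
    - [-1.2,-1.4,0.2,0,0.01,0.03,0.5]
    - [-1.2,-1.5,0.2,0,0,0.03,0.5]
    - [-1.3,-1.4,0.2,0,0.01,0.03,0.5]
    - [-1.3,-1.3,0.2,0,0,0.03,0.5]
    - [-1.4,-1.4,0.2,0,0,0.03,0.5]
    - [-1.4,-1.2,0.2,0,0.01,0.03,0.5]

```text
clock: 27.95
tool_pos: [0.6142, -0.0755, 0.2254]
eef_rot: [[-0.682, 0.725, -0.096], [0.731, 0.675, -0.096], [-0.005, -0.135, -0.991]]
wrist_force: [-0.1, 0.5, -3.0]
finger_gap: 0.212
grasp_force: 117.6
```

```bash
python3 - <<'E'
from pour import *
st(); p=grip(-8,.118)
plan([((p[0],p[1],.24),19,8,14,.5),(p,19,8,6,.5)])
E
```

```text
27.9 [ 0.6142 -0.0755  0.2254] [[-0.682, 0.725, -0.096], [0.731, 0.675, -0.096], [-0.005, -0.135, -0.991]] [-0.27  0.27  0.27  1.63 -0.12  0.55] [-0.1  0.5 -3. ] 0.212 117.6
[[-1.3,-1.4,0.2,0.0,0.0,0.03,0.5],[-1.2,-1.3,0.2,0.0,0.01,0.03,0.5],[-1.4,-1.3,0.3,0.0,0.0,0.03,0.5],[-1.4,-1.3,0.2,0.0,0.01,0.03,0.5],[-1.4,-1.2,0.2,0.0,0.0,0.03,0.5],[-1.4,-1.2,0.1,0.0,0.01,0.03,0.5],[-1.5,-1.1,0.2,0.0,0.0,0.03,0.5],[-1.5,-1.1,0.2,0.0,0.01,0.03,0.5],[-1.6,-1.0,0.2,0.0,0.0,0.03,0.5],[-1.6,-1.0,0.1,0.0,0.0,0.03,0.5],[-1.6,-0.9,0.2,0.0,0.01,0.03,0.5],[-1.6,-0.9,0.1,0.0,0.0,0.03,0.5]]
[[-1.7,-0.9,0.2,0.0,0.01,0.02,0.5],[-1.7,-0.8,0.1,0.0,0.0,0.03,0.5],[0.0,0.1,1.0,0.0,0.0,0.0,0.5],[0.0,0.2,0.9,0.0,0.0,0.0,0.5],[0.0,0.1,1.0,0.0,0.0,0.0,0.5],[0.0,0.1,0.9,0.0,0.0,0.0,0.5],[0.0,0.2,1.0,0.0,0.0,0.0,0.5],[0.0,0.1,1.0,0.0,0.0,0.0,0.5]]
max 1.7 0.03 end [ 0.59156519 -0.33722122  0.16323778]
```

Request:
drive_tool:
  deltas:
    - [-1.3,-1.4,0.2,0,0,0.03,0.5]
    - [-1.2,-1.3,0.2,0,0.01,0.03,0.5]
    - [-1.4,-1.3,0.3,0,0,0.03,0.5]
    - [-1.4,-1.3,0.2,0,0.01,0.03,0.5]
    - [-1.4,-1.2,0.2,0,0,0.03,0.5]
    - [-1.4,-1.2,0.1,0,0.01,0.03,0.5]
    - [-1.5,-1.1,0.2,0,0,0.03,0.5]
    - [-1.5,-1.1,0.2,0,0.01,0.03,0.5]
    - [-1.6,-1,0.2,0,0,0.03,0.5]
    - [-1.6,-1,0.1,0,0,0.03,0.5]
    - [-1.6,-0.9,0.2,0,0.01,0.03,0.5]
    - [-1.6,-0.9,0.1,0,0,0.03,0.5]

```text
clock: 29.15
tool_pos: [0.5953, -0.2996, 0.222]
eef_rot: [[-0.377, 0.918, -0.124], [0.926, 0.373, -0.053], [-0.003, -0.135, -0.991]]
wrist_force: [-0.3, 0.1, -2.7]
finger_gap: 0.217
grasp_force: 117.7
```

Request:
drive_tool:
  deltas:
    - [-1.7,-0.9,0.2,0,0.01,0.02,0.5]
    - [-1.2,-0.6,0.1,0,0,0.03,0.5]
    - [-0.5,-0.2,1,0,0,0,0.5]
    - [0,0.2,0.9,0,0,0,0.5]
    - [0,0.1,1,0,0,0,0.5]
    - [0,0.1,0.9,0,0,0,0.5]
    - [0,0.2,1,0,0,0,0.5]
    - [0,0.1,1,0,0,0,0.5]
    - [0,0,0,0,0,0,0.5]

```text
clock: 30.05
tool_pos: [0.5905, -0.3353, 0.161]
eef_rot: [[-0.332, 0.934, -0.129], [0.943, 0.33, -0.043], [0.003, -0.136, -0.991]]
wrist_force: [0.2, -0.2, -3.7]
finger_gap: 0.211
grasp_force: 117.6
```

```bash
python3 - <<'E'
from pour import *
st(); print(np.array(grip(-8,.118)))
# check jar position again and sieve lip from top + scene
im,d=capture('scene'); c=cam('scene'); np.savez('sc9.npz',im=im,d=d)
lip=np.array([*(J+.025*np.array([np.cos(np.radians(19)),np.sin(np.radians(19))])),.118]); uv=proj(c,[lip,[*J,.095]])
o=im[:,:,::-1].copy()
for p in uv: cv2.circle(o,tuple(int(round(x)) for x in p),2,(255,255,0),-1)
u,v=uv[1].astype(int); cv2.imwrite('pics/s9.png',cv2.resize(o[v-75:v+75,max(0,u-90):u+110],(800,600),interpolation=2))
plan([(grip(f,.118),19,-f,1,.5) for f in (0,7,14,21,28,35,42,50)])
E
```

```text
30.1 [ 0.5905 -0.3353  0.161 ] [[-0.332, 0.934, -0.129], [0.943, 0.33, -0.043], [0.003, -0.136, -0.991]] [-0.66  0.47  0.4   1.57 -0.11  0.58] [ 0.2 -0.2 -3.7] 0.211 117.6
[ 0.59393628 -0.33605185  0.18223359]
[[-0.1,-0.8,-1.0,-0.14,0.0,0.01,0.5],[0.0,-0.7,-0.8,-0.12,0.0,0.0,0.5],[0.0,-0.8,-0.7,-0.12,0.0,0.0,0.5],[0.0,-0.7,-0.8,-0.12,0.0,0.0,0.5],[0.0,-0.7,-0.7,-0.12,0.0,0.0,0.5],[0.0,-0.7,-0.8,-0.13,0.0,0.0,0.5],[-0.1,-0.8,-0.7,-0.12,0.0,0.0,0.5],[0.0,-0.8,-0.9,-0.14,0.0,0.0,0.5]]
max 1.0 0.14 end [ 0.52264542 -0.36108379  0.20347937]
```

View pics/s9.png

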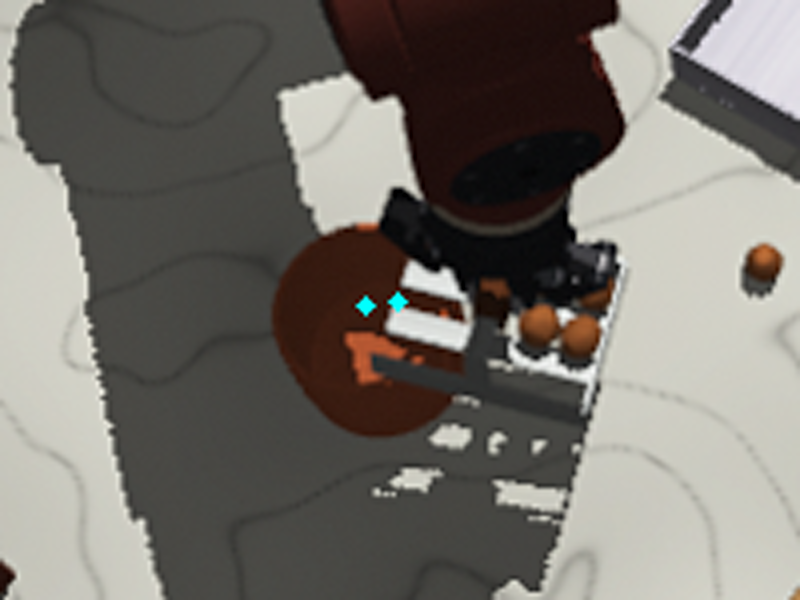

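The lip (marked at (398,300)) sits over the jar mouth (centre about (366,306)) as computed, with the nuts at the back. Pouring.

Request:
drive_tool:
  deltas:
    - [-0.1,-0.8,-1,-0.14,0,0.01,0.5]
    - [0,-0.7,-0.8,-0.12,0,0,0.5]
    - [0,-0.8,-0.7,-0.12,0,0,0.5]
    - [0,-0.7,-0.8,-0.12,0,0,0.5]
    - [0,-0.7,-0.7,-0.12,0,0,0.5]
    - [0,-0.7,-0.8,-0.13,0,0,0.5]
    - [-0.1,-0.8,-0.7,-0.12,0,0,0.5]
    - [0,-0.8,-0.9,-0.14,0,0,0.5]
    - [0,0,0,0,0,0,0.5]
    - [0,0,0,0,0,0,0.5]
    - [0,0,0,0,0,0,0.5]
    - [0,0,0,0,0,0,0.5]

```text
clock: 31.3
tool_pos: [0.5239, -0.3614, 0.2056]
eef_rot: [[-0.324, 0.607, 0.726], [0.946, 0.21, 0.247], [-0.002, 0.767, -0.642]]
wrist_force: [0.5, -0.2, -1.7]
finger_gap: 0.211
grasp_force: 118.5
```

```bash
python3 - <<'E'
from pour import *
st(); im,d=capture('scene'); c=cam('scene'); o=im[:,:,::-1]
u,v=proj(c,[[*J,.095]])[0].astype(int); a=cv2.resize(o[v-75:v+75,max(0,u-90):u+110],(560,420),interpolation=2)
w,_=capture('wrist'); b=cv2.resize(w[:,60:440,::-1],(416,420)); cv2.imwrite('pics/s10.png',cv2.resize(np.hstack([a,b]),None,fx=.8,fy=.8))
E
```

```text
31.3 [ 0.5239 -0.3614  0.2056] [[-0.324, 0.607, 0.726], [0.946, 0.21, 0.247], [-0.002, 0.767, -0.642]] [-1.21 -0.1  -0.35  1.28  0.87  0.05] [ 0.5 -0.2 -1.7] 0.211 118.5
```

View pics/s10.png

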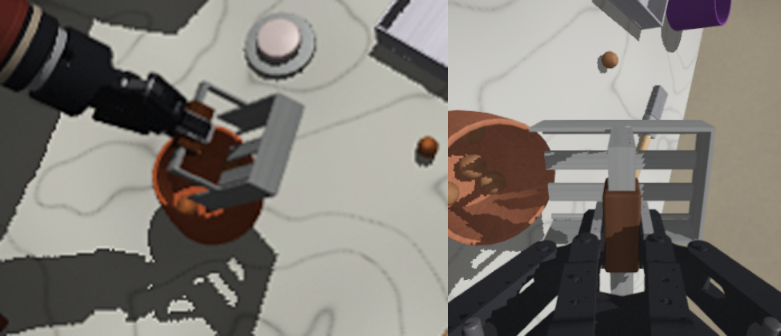

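The sieve is empty and the nuts are in the jar (brown shapes inside the mouth at (450–495,175)). That used up my picture views, so from here I'll go by numbers. Returning the sieve to the stool.

```bash
python3 - <<'E'
from pour import *
plan([((.53,-.35,.25),19,-42,2,.5),((.58,-.33,.26),20,0,7,.5),((.62,-.08,.26),43,0,9,.5),((.61,.15,.26),64,0,8,.5),((.51,.3595,.25),86,0,8,.5),((.51,.3595,.125),86,0,6,.5),((.51,.3595,.109),86,0,3,.5)])
E
```

```text
[[0.4,1.9,-0.1,0.07,0.0,0.0,0.5],[0.5,1.9,-0.3,0.07,0.0,0.0,0.5],[0.0,0.5,0.4,0.1,0.0,0.0,0.5],[0.1,0.5,0.3,0.11,0.0,-0.01,0.5],[0.0,0.5,0.3,0.1,0.0,0.0,0.5],[0.0,0.6,0.1,0.11,0.01,0.0,0.5],[0.0,0.5,0.1,0.1,0.0,0.0,0.5],[0.1,0.6,0.0,0.11,0.0,0.0,0.5],[0.0,0.6,0.0,0.1,0.0,-0.01,0.5],[2.5,1.4,0.0,0.0,0.0,-0.04,0.5],[2.3,1.4,0.0,0.0,0.0,-0.05,0.5],[2.4,1.6,0.0,0.0,0.0,-0.04,0.5]]
[[2.2,1.7,0.0,0.0,0.0,-0.05,0.5],[2.2,1.8,0.0,0.0,0.0,-0.04,0.5],[2.1,1.9,0.0,0.0,0.0,-0.05,0.5],[2.0,2.0,0.0,0.0,0.0,-0.04,0.5],[1.9,2.0,0.1,0.0,0.0,-0.04,0.5],[1.8,2.2,0.0,0.0,0.0,-0.05,0.5],[2.2,1.9,0.0,0.0,0.0,-0.05,0.5],[2.1,1.9,0.0,0.0,0.0,-0.04,0.5],[2.0,2.1,0.0,0.0,0.0,-0.05,0.5],[1.9,2.2,0.0,0.0,0.0,-0.04,0.5],[1.8,2.2,0.0,0.0,0.0,-0.05,0.5],[1.7,2.3,0.0,0.0,0.0,-0.04,0.5]]
[[1.6,2.4,0.0,0.0,0.0,-0.05,0.5],[1.5,2.5,0.0,0.0,0.0,-0.04,0.5],[2.3,1.8,0.1,0.0,0.0,-0.05,0.5],[2.2,1.9,0.2,0.0,0.0,-0.05,0.5],[2.1,2.0,0.1,0.0,0.0,-0.05,0.5],[2.0,2.1,0.1,0.0,0.0,-0.04,0.5],[1.9,2.2,0.2,0.0,0.0,-0.05,0.5],[1.8,2.3,0.1,0.0,0.0,-0.05,0.5],[1.6,2.3,0.1,0.0,0.0,-0.05,0.5],[1.6,2.5,0.2,0.0,0.0,-0.05,0.5],[0.0,0.0,2.1,0.0,0.0,0.0,0.5],[0.0,0.0,2.1,0.0,0.0,0.0,0.5]]
[[0.0,0.0,2.0,0.0,0.0,0.0,0.5],[0.0,0.0,2.1,0.0,0.0,0.0,0.5],[0.0,-0.1,2.1,0.0,0.0,0.0,0.5],[0.0,0.0,2.1,0.0,0.0,0.0,0.5],[0.0,0.0,0.5,0.0,0.0,0.0,0.5],[0.0,0.0,0.5,0.0,0.0,0.0,0.5],[0.0,0.0,0.6,0.0,0.0,0.0,0.5]]
max 2.5 0.11 end [0.51033682 0.3591685  0.08993671]
```

Request:
drive_tool:
  deltas:
    - [0.4,1.9,-0.1,0.07,0,0,0.5]
    - [0.5,1.9,-0.3,0.07,0,0,0.5]
    - [0,0.5,0.4,0.1,0,0,0.5]
    - [0.1,0.5,0.3,0.11,0,-0.01,0.5]
    - [0,0.5,0.3,0.1,0,0,0.5]
    - [0,0.6,0.1,0.11,0.01,0,0.5]
    - [0,0.5,0.1,0.1,0,0,0.5]
    - [0.1,0.6,0,0.11,0,0,0.5]
    - [0,0.6,0,0.1,0,-0.01,0.5]
    - [2.5,1.4,0,0,0,-0.04,0.5]
    - [2.3,1.4,0,0,0,-0.05,0.5]
    - [2.4,1.6,0,0,0,-0.04,0.5]

```text
clock: 32.6
tool_pos: [0.5931, -0.2454, 0.2404]
eef_rot: [[-0.465, 0.885, 0.004], [0.885, 0.465, 0.005], [0.003, 0.005, -1.0]]
wrist_force: [0.1, -0.1, -1.9]
finger_gap: 0.21
grasp_force: 118.2
```

Request:
drive_tool:
  deltas:
    - [2.2,1.7,0,0,0,-0.05,0.5]
    - [2.2,1.8,0,0,0,-0.04,0.5]
    - [2.1,1.9,0,0,0,-0.05,0.5]
    - [2,2,0,0,0,-0.04,0.5]
    - [1.9,2,0.1,0,0,-0.04,0.5]
    - [1.8,2.2,0,0,0,-0.05,0.5]
    - [2.2,1.9,0,0,0,-0.05,0.5]
    - [2.1,1.9,0,0,0,-0.04,0.5]
    - [2,2.1,0,0,0,-0.05,0.5]
    - [1.9,2.2,0,0,0,-0.04,0.5]
    - [1.8,2.2,0,0,0,-0.05,0.5]
    - [1.7,2.3,0,0,0,-0.04,0.5]

```text
clock: 33.8
tool_pos: [0.6127, 0.0939, 0.2418]
eef_rot: [[-0.854, 0.52, 0.004], [0.52, 0.854, 0.005], [-0.001, 0.006, -1.0]]
wrist_force: [-0.3, 0.5, -2.1]
finger_gap: 0.211
grasp_force: 118.3
```

Request:
drive_tool:
  deltas:
    - [1.6,2.4,0,0,0,-0.05,0.5]
    - [1.5,2.5,0,0,0,-0.04,0.5]
    - [2.3,1.8,0.1,0,0,-0.05,0.5]
    - [2.2,1.9,0.2,0,0,-0.05,0.5]
    - [2.1,2,0.1,0,0,-0.05,0.5]
    - [2,2.1,0.1,0,0,-0.04,0.5]
    - [1.9,2.2,0.2,0,0,-0.05,0.5]
    - [1.8,2.3,0.1,0,0,-0.05,0.5]
    - [1.6,2.3,0.1,0,0,-0.05,0.5]
    - [1.6,2.5,0.2,0,0,-0.05,0.5]
    - [0,0,0,0,0,0,0.5]

```text
clock: 34.9
tool_pos: [0.5082, 0.363, 0.2313]
eef_rot: [[-0.998, 0.064, 0.003], [0.064, 0.998, 0.006], [-0.003, 0.006, -1.0]]
wrist_force: [0.5, -0.2, -2.9]
finger_gap: 0.214
grasp_force: 118.4
```

```bash
python3 - <<'E'
from pour import *
st(); plan([((.51,.3595,.128),86,0,7,.5),((.51,.3595,.109),86,0,4,.5)])
E
```

```text
34.9 [0.5082 0.363  0.2313] [[-0.998, 0.064, 0.003], [0.064, 0.998, 0.006], [-0.003, 0.006, -1.0]] [0.41 0.17 0.17 1.56 0.   0.47] [ 0.5 -0.2 -2.9] 0.214 118.4
[[0.0,-0.1,1.7,0.0,0.0,0.0,0.5],[0.0,0.0,1.8,0.0,0.0,0.0,0.5],[-0.1,-0.1,1.7,0.0,0.0,0.0,0.5],[0.0,0.0,1.8,0.0,0.0,0.0,0.5],[0.0,-0.1,1.7,0.0,0.0,0.0,0.5],[0.0,0.0,1.8,0.01,0.0,0.0,0.5],[-0.1,-0.1,1.7,0.0,0.0,0.01,0.5],[0.0,0.0,0.5,0.0,0.0,0.0,0.5],[0.0,0.0,0.5,0.0,0.0,0.0,0.5],[0.0,0.0,0.4,0.0,0.0,0.0,0.5],[0.0,0.0,0.5,0.0,0.0,0.0,0.5]]
max 1.8 0.01 end [0.51034638 0.35931194 0.09032994]
```

Request:
drive_tool:
  deltas:
    - [0,-0.1,1.7,0,0,0,0.5]
    - [0,0,1.8,0,0,0,0.5]
    - [-0.1,-0.1,1.7,0,0,0,0.5]
    - [0,0,1.8,0,0,0,0.5]
    - [0,-0.1,1.7,0,0,0,0.5]
    - [0,0,1.8,0,0,0,0.5]
    - [-0.1,-0.1,1.7,0,0,0.01,0.5]
    - [0,0,0.5,0,0,0,0.5]
    - [0,0,0.5,0,0,0,0.5]
    - [0,0,0.4,0,0,0,0.5]
    - [0,0,0.4,0,0,0,0.5]
    - [0,0,0,0,0,0,0.5]

```text
clock: 36.1
tool_pos: [0.5125, 0.3558, 0.0912]
eef_rot: [[-0.997, 0.08, 0.003], [0.08, 0.997, 0.005], [-0.003, 0.005, -1.0]]
wrist_force: [-0.7, 0.2, -2.0]
finger_gap: 0.214
grasp_force: 118.3
```

Request:
drive_tool:
  deltas:
    - [0,0,0.1,0,0,0,0.5]
    - [0,0,0.1,0,0,0,0.5]

```text
clock: 36.3
tool_pos: [0.5128, 0.356, 0.0896]
eef_rot: [[-0.997, 0.08, 0.004], [0.08, 0.997, 0.005], [-0.004, 0.005, -1.0]]
wrist_force: [-0.0, -0.1, 1.2]
finger_gap: 0.213
grasp_force: 118.9
```

In contact, but 4 mm off the middle. I'll nudge it, set it down, and release.

Request:
drive_tool:
  deltas:
    - [0,0,-0.4,0,0,0,0.5]
    - [0.2,0.2,0,0,0,0,0.5]
    - [0.1,0.2,0,0,0,0,0.5]
    - [0,0,0.3,0,0,0,0.5]
    - [0,0,0.2,0,0,0,0.5]
    - [0,0,0,0,0,0,0.5]

```text
clock: 36.9
tool_pos: [0.5099, 0.3606, 0.0894]
eef_rot: [[-0.997, 0.08, 0.004], [0.08, 0.997, 0.005], [-0.004, 0.006, -1.0]]
wrist_force: [-2.8, 0.9, 7.6]
finger_gap: 0.21
grasp_force: 119.8
```

Request:
drive_tool:
  deltas:
    - [0,0,0,0,0,0,2.6]
    - [0,0,0,0,0,0,3.5]
    - [0,0,0,0,0,0,5]
    - [0,0,0,0,0,0,7]
    - [0,0,0,0,0,0,8.5]
    - [0,0,-1,0,0,0,8.5]
    - [0,0,-2,0,0,0,8.5]
    - [0,0,-3,0,0,0,8.5]
    - [0,0,-3,0,0,0,8.5]
    - [0,0,-3,0,0,0,8.5]
    - [0,0,0,0,0,0,6]
    - [0,0,0,0,0,0,5]

```text
clock: 38.1
tool_pos: [0.51, 0.3597, 0.2096]
eef_rot: [[-0.997, 0.08, 0.005], [0.08, 0.997, 0.005], [-0.005, 0.006, -1.0]]
wrist_force: [0.4, 0.5, -0.1]
finger_gap: 0.688
grasp_force: 0.0
```

```bash
cat >> h.py <<'E'
def sieve():
    c=cam('wrist'); im,d=capture('wrist'); P=cloud(c,d)
    W=P[(P[...,2]>.05)&(P[...,2]<.064)]; W=W[(abs(W[:,0]-.51)<.075)&(abs(W[:,1]-.36)<.09)]; print('sieve',cv2.minAreaRect(W[:,:2].astype(np.float32)))
E
python3 - <<'E'
from h import *
st(); sieve(); blobs('scene',.013,25,90)
plan([((.6,.26,.22),60,0,7,5),((.6863,.179,.16),30,0,6,5)])
E
```

```text
38.1 [0.51   0.3597 0.2096] [[-0.997, 0.08, 0.005], [0.08, 0.997, 0.005], [-0.005, 0.006, -1.0]] [0.4  0.16 0.12 1.52 0.   0.48] [ 0.4  0.5 -0.1] 0.688 0.0
sieve ((0.508634090423584, 0.3617316782474518), (0.1310238093137741, 0.0974159836769104), 85.29828643798828)
scene [353, 9, 12, 14, 63] [358.5  15.2] [0.4684 0.8855 0.013 ]
scene [346, 24, 7, 8, 31] [349.   27.3] [0.468  0.8068 0.013 ]
scene [295, 86, 14, 13, 76] [301.9  91.1] [0.4732 0.444  0.013 ]
scene [317, 173, 8, 7, 42] [320.7 176.1] [0.6859 0.1783 0.013 ]
scene [214, 181, 8, 7, 29] [217.9 184.2] [ 0.4408 -0.0049  0.013 ]
scene [249, 270, 8, 9, 59] [252.4 274.2] [ 0.678  -0.1898  0.013 ]
scene [0, 305, 8, 13, 64] [  2.4 310.4] [ 0.1805 -0.6161  0.013 ]
scene [0, 313, 13, 15, 59] [  5.8 319.7] [ 0.2064 -0.6287  0.013 ]
[[-1.4,-1.3,0.1,0.0,0.0,0.06,5.0],[-1.5,-1.2,0.1,0.0,0.0,0.07,5.0],[-1.6,-1.2,0.1,0.0,0.0,0.06,5.0],[-1.6,-1.0,0.0,0.0,0.0,0.06,5.0],[-1.7,-0.9,0.1,0.0,0.0,0.07,5.0],[-1.7,-0.8,0.1,0.0,0.0,0.06,5.0],[-1.8,-0.7,0.1,0.0,0.0,0.06,5.0],[-1.9,-0.5,1.0,0.0,0.0,0.09,5.0],[-2.0,-0.2,1.0,0.0,0.0,0.09,5.0],[-2.0,-0.2,1.0,0.0,0.0,0.08,5.0],[-1.9,0.1,1.0,0.0,0.0,0.09,5.0],[-2.0,0.2,1.0,0.0,0.0,0.09,5.0]]
[[-1.9,0.4,1.0,0.0,0.0,0.09,5.0]]
max 2.0 0.09 end [0.68600357 0.17902814 0.14110673]
```

The sieve stands within 2 mm of the stool's middle. Now the first stray at (0.686, 0.178).

Request:
drive_tool:
  deltas:
    - [-1.4,-1.3,0.1,0,0,0.06,5]
    - [-1.5,-1.2,0.1,0,0,0.07,5]
    - [-1.6,-1.2,0.1,0,0,0.06,5]
    - [-1.6,-1,0,0,0,0.06,5]
    - [-1.7,-0.9,0.1,0,0,0.07,5]
    - [-1.7,-0.8,0.1,0,0,0.06,5]
    - [-1.8,-0.7,0.1,0,0,0.06,5]
    - [-1.9,-0.5,1,0,0,0.09,5]
    - [-2,-0.2,1,0,0,0.09,5]
    - [-2,-0.2,1,0,0,0.08,5]
    - [-1.9,0.1,1,0,0,0.09,5]
    - [-2,0.2,1,0,0,0.09,5]
  squeeze: 30

```text
clock: 39.4
tool_pos: [0.6719, 0.1919, 0.15]
eef_rot: [[-0.57, 0.821, 0.001], [0.821, 0.57, 0.004], [0.003, 0.003, -1.0]]
wrist_force: [-0.3, -0.2, 0.2]
finger_gap: 0.584
grasp_force: 0.0
```

Request:
drive_tool:
  deltas:
    - [-1.9,0.4,1,0,0,0.09,5]
    - [0,0,3,0,0,0,5]
    - [0,0,2.5,0,0,0,5]
    - [0,0,0,0,0,0,5]
    - [0,0,0,0,0,0,5]

```text
clock: 39.9
tool_pos: [0.6857, 0.1795, 0.0863]
eef_rot: [[-0.497, 0.868, 0.001], [0.868, 0.497, 0.004], [0.003, 0.003, -1.0]]
wrist_force: [0.6, -0.2, 0.7]
finger_gap: 0.587
grasp_force: 0.0
```

```bash
python3 - <<'E'
from h import *
st(); blobs('wrist',.013,150); plan([((.686,.178,.0235),30,0,4,5)])
E
```

```text
39.9 [0.6857 0.1795 0.0863] [[-0.497, 0.868, 0.001], [0.868, 0.497, 0.004], [0.003, 0.003, -1.0]] [0.07 0.45 0.24 1.36 0.   1.12] [ 0.6 -0.2  0.7] 0.587 0.0
wrist [240, 187, 30, 30, 712] [254.5 201.1] [0.6855 0.1761 0.013 ]
wrist [487, 345, 22, 18, 159] [497.2 352.8] [0.9906 0.1534 0.013 ]
[[0.0,0.0,2.1,0.0,0.0,0.0,5.0],[-0.1,-0.1,2.1,0.0,0.0,0.0,5.0],[0.0,0.0,2.0,0.0,0.0,0.0,5.0],[0.0,-0.1,2.1,0.01,0.0,0.0,5.0]]
max 2.1 0.01 end [0.68579329 0.17812917 0.0048711 ]
```

Request:
drive_tool:
  deltas:
    - [-0.2,-0.1,2.1,0,0,0,5]
    - [-0.1,0,2.1,0,0,0,5]
    - [0,0,2.1,0,0,0,5]
    - [0,0,1.9,0,0,0,5]
    - [0,0,0,0,0,0,4]
    - [0,0,0,0,0,0,3]
    - [0,0,0,0,0,0,2]
    - [0,0,0,0,0,0,1.5]
    - [0,0,0,0,0,0,1.5]
    - [0,0,-0.5,0,0,0,1.5]
    - [0,0,-2,0,0,0,1.5]
    - [0,0,-3,0,0,0,1.5]
  squeeze: 40

```text
clock: 41.15
tool_pos: [0.6857, 0.1764, 0.0588]
eef_rot: [[-0.497, 0.868, -0.0], [0.868, 0.497, 0.004], [0.004, 0.002, -1.0]]
wrist_force: [0.4, -0.7, 0.3]
finger_gap: 0.273
grasp_force: 39.3
```

Request:
drive_tool:
  deltas:
    - [0,0,-4,0,0,0,1.5]
    - [0,0,-4,0,0,0,1.5]
    - [0,0,-3,0,0,0,1.5]

```text
clock: 41.45
tool_pos: [0.6874, 0.176, 0.1736]
eef_rot: [[-0.497, 0.868, 0.006], [0.868, 0.497, 0.005], [0.001, 0.008, -1.0]]
wrist_force: [1.0, -0.7, -0.3]
finger_gap: 0.271
grasp_force: 39.3
```

```bash
python3 - <<'E'
from pour import *
st(); G=grip_point_offset
plan([((.5,-.3685,.20),30,0,16,1.5),((.5,-.3685,.08+G),30,0,5,1.5)])
E
```

```text
41.5 [0.6874 0.176  0.1736] [[-0.497, 0.868, 0.006], [0.868, 0.497, 0.005], [0.001, 0.008, -1.0]] [0.07 0.44 0.38 1.51 0.   1.12] [ 1.  -0.7 -0.3] 0.271 39.3
[[-2.4,-2.7,-0.1,0.0,0.0,0.0,1.5],[-2.3,-2.7,0.0,0.0,0.0,0.0,1.5],[-2.4,-2.7,-0.1,0.0,0.0,0.0,1.5],[-2.4,-2.7,-0.1,0.0,0.0,0.0,1.5],[-2.4,-2.7,-0.1,0.0,0.0,0.0,1.5],[-2.3,-2.7,0.0,0.0,0.0,0.0,1.5],[-2.4,-2.8,-0.1,0.0,0.0,0.0,1.5],[-2.4,-2.7,-0.1,0.0,0.0,0.0,1.5],[-2.3,-2.7,0.0,0.0,0.0,0.0,1.5],[-2.4,-2.7,-0.1,0.0,0.0,0.0,1.5],[-2.4,-2.7,-0.1,0.01,0.0,0.0,1.5],[-2.3,-2.7,0.0,0.0,0.0,0.0,1.5]]
[[-2.4,-2.7,-0.1,0.0,0.0,0.0,1.5],[-2.4,-2.7,0.0,0.0,0.0,0.0,1.5],[-2.4,-2.7,-0.1,0.0,0.0,0.0,1.5],[-2.3,-2.7,0.0,0.0,0.0,0.0,1.5],[0.0,0.0,2.0,0.0,0.0,0.0,1.5],[0.0,0.0,2.1,0.0,0.0,0.0,1.5],[0.0,0.0,2.0,0.0,0.0,0.0,1.5],[0.0,0.0,2.0,0.0,0.0,0.0,1.5],[0.0,0.0,2.0,0.0,0.0,0.0,1.5]]
max 2.8 0.01 end [ 0.49992413 -0.36818676  0.08025418]
```

Request:
drive_tool:
  deltas:
    - [-1.5,-1.7,-0.1,0,0,0,1.5]
    - [-2.3,-2.7,0,0,0,0,1.5]
    - [-2.4,-2.7,-0.1,0,0,0,1.5]
    - [-2.4,-2.7,-0.1,0,0,0,1.5]
    - [-2.4,-2.7,-0.1,0,0,0,1.5]
    - [-2.3,-2.7,0,0,0,0,1.5]
    - [-2.4,-2.8,-0.1,0,0,0,1.5]
    - [-2.4,-2.7,-0.1,0,0,0,1.5]
    - [-2.3,-2.7,0,0,0,0,1.5]
    - [-2.4,-2.7,-0.1,0,0,0,1.5]
    - [-2.4,-2.7,-0.1,0,0,0,1.5]
    - [-2.3,-2.7,0,0,0,0,1.5]

```text
clock: 42.65
tool_pos: [0.5498, -0.2207, 0.1765]
eef_rot: [[-0.497, 0.868, 0.004], [0.868, 0.497, 0.004], [0.002, 0.006, -1.0]]
wrist_force: [0.7, -0.5, 0.6]
finger_gap: 0.273
grasp_force: 39.3
```

Request:
drive_tool:
  deltas:
    - [-2.4,-2.7,-0.1,0,0,0,1.5]
    - [-2.4,-2.7,0,0,0,0,1.5]
    - [-2.4,-2.7,-0.1,0,0,0,1.5]
    - [-2.3,-2.7,0,0,0,0,1.5]
    - [-0.9,-1,0,0,0,0,1.5]
    - [0,0,0,0,0,0,1.5]

```text
clock: 43.25
tool_pos: [0.499, -0.3696, 0.177]
eef_rot: [[-0.495, 0.869, 0.003], [0.869, 0.495, 0.005], [0.002, 0.005, -1.0]]
wrist_force: [0.5, 0.2, -0.1]
finger_gap: 0.271
grasp_force: 39.4
```

```bash
python3 - <<'E'
from pour import *
st(); G=grip_point_offset
plan([((.5,-.3685,.08+G),30,0,5,1.5)])
E
```

```text
43.2 [ 0.499  -0.3696  0.177 ] [[-0.495, 0.869, 0.003], [0.869, 0.495, 0.005], [0.002, 0.005, -1.0]] [-0.85  0.16  0.06  1.47  0.01  0.2 ] [ 0.5  0.2 -0.1] 0.271 39.4
[[0.0,0.0,1.9,0.0,0.0,0.0,1.5],[0.0,0.0,2.0,0.0,0.0,0.0,1.5],[0.0,0.1,1.9,0.0,0.0,0.0,1.5],[0.0,0.0,2.0,0.0,0.0,0.0,1.5],[0.0,0.0,1.9,0.01,0.0,-0.01,1.5]]
max 2.0 0.01 end [ 0.5001567  -0.36869016  0.07996366]
```

Request:
drive_tool:
  deltas:
    - [0,0,2,0,0,0,1.5]
    - [0,0,2,0,0,0,1.5]
    - [0,0.1,2,0,0,0,1.5]
    - [0,0,2,0,0,0,1.5]
    - [0,0,1.7,0,0,0,1.5]
    - [0,0,0,0,0,0,3.5]
    - [0,0,0,0,0,0,4.5]
    - [0,0,0,0,0,0,4.5]
    - [0,0,-3,0,0,0,4.5]
    - [0,0,-4,0,0,0,5]
    - [0,0,-3,0,0,0,5]

```text
clock: 44.35
tool_pos: [0.5012, -0.368, 0.1836]
eef_rot: [[-0.497, 0.868, 0.006], [0.868, 0.497, 0.002], [-0.001, 0.006, -1.0]]
wrist_force: [-0.2, -0.9, 0.8]
finger_gap: 0.585
grasp_force: 0.0
```

Request:
drive_tool:
  deltas:
    - [0.5,2,0,0,0,0,5]
    - [0.9,3.2,0,0,0,0,5]
    - [0.9,3.2,0,0,0,0,5]
    - [0.9,3.2,0,0,0,0,5]
    - [0.9,3.2,0,0,0,0,5]
    - [0.9,3.2,1,0,0,0,5]
    - [0.9,3.2,2,0,0,0,5]
    - [0.7,2.6,3,0,0,0,5]
    - [0.1,0.5,2,0,0,0,5]
    - [0,0,1,0,0,0,5]
    - [0,0,0,0,0,0,5]

```text
clock: 45.45
tool_pos: [0.6778, -0.1881, 0.0906]
eef_rot: [[-0.497, 0.868, 0.002], [0.868, 0.497, 0.005], [0.003, 0.004, -1.0]]
wrist_force: [-1.4, -0.6, 1.1]
finger_gap: 0.588
grasp_force: 0.0
```

```bash
python3 - <<'E'
from h import *
st(); blobs('wrist',.013,150); plan([((.678,-.19,.0235),29.7,0,4,5)])
E
```

```text
45.5 [ 0.6778 -0.1881  0.0906] [[-0.497, 0.868, 0.002], [0.868, 0.497, 0.005], [0.003, 0.004, -1.0]] [-0.46  0.44  0.23  1.36  0.01  0.59] [-1.4 -0.6  1.1] 0.588 0.0
wrist [242, 184, 30, 29, 694] [256.4 198.1] [ 0.6785 -0.1899  0.013 ]
[[0.0,0.0,2.2,0.0,0.0,0.0,5.0],[-0.1,-0.1,2.2,0.0,0.0,0.0,5.0],[0.0,0.0,2.2,0.0,0.0,0.0,5.0],[0.0,0.0,2.1,0.01,0.0,0.0,5.0]]
max 2.2 0.01 end [ 0.67820122 -0.18978933  0.00514739]
```

Request:
drive_tool:
  deltas:
    - [-0.1,0,2.2,0,0,0,5]
    - [-0.1,0,2.2,0,0,0,5]
    - [0,0,2.2,0,0,0,5]
    - [0,0,2.0,0,0,0,5]
    - [0,0,0,0,0,0,4]
    - [0,0,0,0,0,0,3]
    - [0,0,0,0,0,0,2]
    - [0,0,0,0,0,0,1.5]
    - [0,0,0,0,0,0,1.5]
    - [0,0,-0.5,0,0,0,1.5]
    - [0,0,-2,0,0,0,1.5]
    - [0,0,-3,0,0,0,1.5]

```text
clock: 46.7
tool_pos: [0.6782, -0.1892, 0.0594]
eef_rot: [[-0.497, 0.868, 0.001], [0.868, 0.497, 0.006], [0.005, 0.004, -1.0]]
wrist_force: [0.1, -0.2, 0.2]
finger_gap: 0.271
grasp_force: 39.3
```

Request:
drive_tool:
  deltas:
    - [0,0,-4,0,0,0,1.5]
    - [0,0,-4,0,0,0,1.5]
    - [0,0,-3,0,0,0,1.5]
    - [-0.5,-2,0,0,0,0,1.5]
    - [-0.9,-3.2,0,0,0,0,1.5]
    - [-0.9,-3.2,0,0,0,0,1.5]
    - [-0.9,-3.2,0,0,0,0,1.5]
    - [-0.9,-3.2,0,0,0,0,1.5]
    - [-0.9,-3.2,0,0,0,0,1.5]
    - [-0.9,-3.2,0,0,0,0,1.5]
    - [-0.7,-2.6,0,0,0,0,1.5]
    - [-0.1,-0.5,0,0,0,0,1.5]

```text
clock: 47.9
tool_pos: [0.4999, -0.3714, 0.1696]
eef_rot: [[-0.495, 0.869, 0.004], [0.869, 0.495, 0.004], [0.001, 0.005, -1.0]]
wrist_force: [-0.2, 0.1, -0.2]
finger_gap: 0.271
grasp_force: 39.3
```

```bash
python3 - <<'E'
from pour import *
st(); G=grip_point_offset
plan([((.5,-.3685,.085+G),30,0,5,1.5)])
E
```

```text
47.9 [ 0.4999 -0.3714  0.1696] [[-0.495, 0.869, 0.004], [0.869, 0.495, 0.004], [0.001, 0.005, -1.0]] [-0.85  0.17  0.06  1.46  0.01  0.2 ] [-0.2  0.1 -0.2] 0.271 39.3
[[0.0,0.0,1.7,0.0,0.0,0.0,1.5],[0.1,0.0,1.7,0.0,0.0,0.0,1.5],[0.0,0.1,1.7,0.0,0.0,0.0,1.5],[0.1,0.0,1.7,0.0,0.0,0.0,1.5],[0.0,0.0,1.7,0.01,0.0,-0.01,1.5]]
max 1.7 0.01 end [ 0.50012372 -0.3688075   0.08459178]
```

Request:
drive_tool:
  deltas:
    - [0.1,0,1.7,0,0,0,1.5]
    - [0.1,0,1.7,0,0,0,1.5]
    - [0,0.1,1.7,0,0,0,1.5]
    - [0,0,1.7,0,0,0,1.5]
    - [0,0,1.7,0,0,0,1.5]
    - [0,0,0,0,0,0,3.5]
    - [0,0,0,0,0,0,4.5]
    - [0,0,0,0,0,0,4.5]
    - [0,0,-3,0,0,0,4.5]
    - [0,0,-4,0,0,0,5]
    - [0,0,-3,0,0,0,5]

```text
clock: 49.0
tool_pos: [0.502, -0.3676, 0.1876]
eef_rot: [[-0.497, 0.868, 0.006], [0.868, 0.497, 0.002], [-0.001, 0.006, -1.0]]
wrist_force: [0.1, -0.5, 0.2]
finger_gap: 0.587
grasp_force: 0.0
```

Request:
drive_tool:
  deltas:
    - [1.5,0.5,0,0,0,0,5]
    - [3,1.1,0,0,0,0,5]
    - [3,1.1,0,0,0,0,5]
    - [3,1.1,0,0,0,0,5]
    - [3,1.1,0,0,0,0,5]
    - [3,1.1,0,0,0,0,5]
    - [3,1.1,0,0,0,0,5]
    - [3,1.1,0,0,0,0,5]
    - [3,1.1,0,0,0,0,5]
    - [3,1.1,0,0,0,0,5]
    - [3,1.1,2,0,0,0,5]
    - [2,0.8,3,0,0,0,5]

```text
clock: 50.2
tool_pos: [0.4432, -0.014, 0.1379]
eef_rot: [[-0.498, 0.867, 0.009], [0.867, 0.498, 0.003], [-0.002, 0.009, -1.0]]
wrist_force: [1.3, -0.7, -0.1]
finger_gap: 0.588
grasp_force: 0.0
```

Request:
drive_tool:
  deltas:
    - [1,0.5,3,0,0,0,5]
    - [0,0,1,0,0,0,5]
    - [0,0,0,0,0,0,5]

```text
clock: 50.5
tool_pos: [0.4409, -0.0039, 0.0952]
eef_rot: [[-0.498, 0.867, 0.003], [0.867, 0.498, 0.005], [0.003, 0.005, -1.0]]
wrist_force: [-0.5, -0.5, 0.5]
finger_gap: 0.583
grasp_force: 0.0
```

```bash
python3 - <<'E'
from h import *
st(); blobs('wrist',.013,150); blobs('scene',.013,25,90);plan([((.44,-.0045,.0235),29.7,0,4,5)])
E
```

```text
50.5 [ 0.4409 -0.0039  0.0952] [[-0.498, 0.867, 0.003], [0.867, 0.498, 0.005], [0.003, 0.005, -1.0]] [-0.31 -0.39 -0.6   1.36  0.01  0.74] [-0.5 -0.5  0.5] 0.583 0.0
wrist [241, 180, 29, 29, 672] [255.  193.9] [ 0.4396 -0.0044  0.013 ]
scene [353, 9, 12, 14, 64] [358.5  15.2] [0.4685 0.8852 0.013 ]
scene [346, 24, 7, 8, 30] [349.   27.2] [0.4678 0.8072 0.013 ]
scene [295, 86, 14, 10, 74] [301.6  90.5] [0.471  0.4454 0.013 ]
scene [215, 180, 7, 8, 47] [218.  183.8] [ 0.4403 -0.0038  0.013 ]
scene [0, 305, 8, 13, 64] [  2.4 310.4] [ 0.1805 -0.6161  0.013 ]
scene [0, 313, 13, 15, 62] [  5.7 319.9] [ 0.2068 -0.6292  0.013 ]
[[0.0,-0.1,2.3,0.0,0.0,0.0,5.0],[0.1,0.0,2.3,0.0,0.0,0.0,5.0],[0.0,-0.1,2.3,0.0,0.0,0.0,5.0],[0.0,0.0,2.3,0.01,0.0,0.0,5.0]]
max 2.3 0.01 end [ 0.4404303  -0.00449001  0.0050586 ]
```

Request:
drive_tool:
  deltas:
    - [0,-0.1,2.3,0,0,0,5]
    - [0.1,0,2.3,0,0,0,5]
    - [0,0,2.3,0,0,0,5]
    - [0,0,2.2,0,0,0,5]
    - [0,0,0,0,0,0,4]
    - [0,0,0,0,0,0,3]
    - [0,0,0,0,0,0,2]
    - [0,0,0,0,0,0,1.5]
    - [0,0,0,0,0,0,1.5]
    - [0,0,-0.5,0,0,0,1.5]
    - [0,0,-2,0,0,0,1.5]
    - [0,0,-3,0,0,0,1.5]

```text
clock: 51.8
tool_pos: [0.4389, -0.0029, 0.0593]
eef_rot: [[-0.497, 0.868, 0.001], [0.868, 0.497, 0.005], [0.004, 0.004, -1.0]]
wrist_force: [1.4, -0.5, -1.2]
finger_gap: 0.27
grasp_force: 39.3
```

Request:
drive_tool:
  deltas:
    - [0,0,-4,0,0,0,1.5]
    - [0,0,-4,0,0,0,1.5]
    - [0,0,-3,0,0,0,1.5]
    - [-1.5,-0.5,0,0,0,0,1.5]
    - [-3,-1.1,0,0,0,0,1.5]
    - [-3,-1.1,0,0,0,0,1.5]
    - [-3,-1.1,0,0,0,0,1.5]
    - [-3,-1.1,0,0,0,0,1.5]
    - [-3,-1.1,0,0,0,0,1.5]
    - [-3,-1.1,0,0,0,0,1.5]
    - [-3,-1.1,0,0,0,0,1.5]
    - [-3,-1.1,0,0,0,0,1.5]

```text
clock: 53.0
tool_pos: [0.4859, -0.2727, 0.169]
eef_rot: [[-0.497, 0.868, 0.004], [0.868, 0.497, 0.004], [0.002, 0.006, -1.0]]
wrist_force: [0.3, 0.2, 0.6]
finger_gap: 0.275
grasp_force: 39.3
```

Request:
drive_tool:
  deltas:
    - [-3,-1.1,0,0,0,0,1.5]
    - [-3,-1.1,0,0,0,0,1.5]
    - [-2.5,-1.2,0,0,0,0,1.5]
    - [-0.5,-0.3,0,0,0,0,1.5]
    - [0,0,0,0,0,0,1.5]

```text
clock: 53.5
tool_pos: [0.4982, -0.3683, 0.1681]
eef_rot: [[-0.496, 0.868, 0.003], [0.868, 0.496, 0.005], [0.003, 0.005, -1.0]]
wrist_force: [-0.3, 0.6, -0.0]
finger_gap: 0.274
grasp_force: 39.3
```

```bash
python3 - <<'E'
from pour import *
st(); G=grip_point_offset
plan([((.5,-.3685,.085+G),30,0,6,1.5)])
E
```

```text
53.5 [ 0.4982 -0.3683  0.1681] [[-0.496, 0.868, 0.003], [0.868, 0.496, 0.005], [0.003, 0.005, -1.0]] [-0.85  0.16  0.04  1.46  0.01  0.2 ] [-0.3  0.6 -0. ] 0.274 39.3
[[0.0,0.0,1.4,0.0,0.0,0.0,1.5],[0.0,0.0,1.4,0.0,0.0,0.0,1.5],[-0.1,0.0,1.4,0.0,0.0,0.0,1.5],[0.0,0.1,1.3,0.0,0.0,0.0,1.5],[0.0,0.0,1.4,0.0,0.0,0.0,1.5],[0.0,0.0,1.4,0.01,0.0,0.0,1.5]]
max 1.4 0.01 end [ 0.49984759 -0.36821375  0.08507006]
```

Drop it, then look into the jar by depth and find the bung again.

Request:
drive_tool:
  deltas:
    - [0,0,1.7,0,0,0,1.5]
    - [0,0.1,1.7,0,0,0,1.5]
    - [0,0,1.7,0,0,0,1.5]
    - [0,0,1.7,0,0,0,1.5]
    - [0,0,1.5,0,0,0,1.5]
    - [0,0,0,0,0,0,3.5]
    - [0,0,0,0,0,0,4.5]
    - [0,0,0,0,0,0,4.5]
    - [0,0,-3,0,0,0,4.5]
    - [0,0,-4,0,0,0,5]
    - [0,0,-3,0,0,0,5]
    - [0,0,-2,0,0,0,5]

```text
clock: 54.7
tool_pos: [0.4999, -0.3683, 0.2091]
eef_rot: [[-0.497, 0.868, 0.007], [0.868, 0.497, 0.001], [-0.002, 0.006, -1.0]]
wrist_force: [-0.2, -0.4, -0.6]
finger_gap: 0.585
grasp_force: 0.0
```

```bash
cat >> h.py <<'E'
def circ(pts):
    A=np.c_[2*pts[:,:2],np.ones(len(pts))]; s=np.linalg.lstsq(A,(pts[:,:2]**2).sum(1),rcond=None)[0]; return s[:2],np.sqrt(s[2]+s[0]**2+s[1]**2)
def bungtop(n='top',near=(.447,.133),r=.12):
    c=cam(n); im,d=capture(n); P=cloud(c,d).reshape(-1,3); h=cv2.cvtColor(im,cv2.COLOR_RGB2HSV).reshape(-1,3)
    wood=(h[:,0]>10)&(h[:,0]<25)&(h[:,1]>90)&(h[:,2]>70)&(np.hypot(P[:,0]-near[0],P[:,1]-near[1])<r)
    K=P[wood&(P[:,2]>.05)&(P[:,2]<.075)]; F=P[wood&(P[:,2]>.022)&(P[:,2]<.038)]
    print('bung',n,len(K),cv2.minEnclosingCircle(K[:,:2].astype(np.float32)) if len(K) else 0,cv2.minEnclosingCircle(F[:,:2].astype(np.float32)) if len(F) else 0,K[:,2].max() if len(K) else 0)
E
python3 - <<'E'
from h import *
st(); c=cam('wrist'); im,d=capture('wrist'); P=cloud(c,d).reshape(-1,3)
q=np.hypot(P[:,0]-.4997,P[:,1]+.3685); I=P[(q<.045)&(P[:,2]<.08)&(P[:,2]>0)]; print(len(I),np.percentile(I[:,2],[5,50,90,98,100]))
R=P[(q<.06)&(q>.048)&(P[:,2]>.09)&(P[:,2]<.1)]; print('jar',len(R),circ(R),cv2.minEnclosingCircle(R[:,:2].astype(np.float32)))
bungtop('top'); bungtop('scene')
E
```

```text
54.7 [ 0.4999 -0.3683  0.2091] [[-0.497, 0.868, 0.007], [0.868, 0.497, 0.001], [-0.002, 0.006, -1.0]] [-0.85  0.16  0.12  1.52  0.01  0.2 ] [-0.2 -0.4 -0.6] 0.585 0.0
3931 [0.00552206 0.02556845 0.03200919 0.03776241 0.03991828]
jar 1992 (array([ 0.49994184, -0.36965574]), np.float64(0.05208382287810401)) ((0.5002984404563904, -0.3702235519886017), 0.05522145330905914)
bung top 93 ((0.44740626215934753, 0.13322022557258606), 0.014260954223573208) ((0.4476211369037628, 0.1321086585521698), 0.05422665551304817) 0.07110660911307695
bung scene 56 ((0.4437820315361023, 0.12958337366580963), 0.013560134917497635) ((0.4453413784503937, 0.1289806067943573), 0.05761466920375824) 0.07130343487372334
```

Request:
drive_tool:
  deltas:
    - [1.5,0.7,0,0,0,0,5]
    - [3,1.3,0,0,0,0,5]
    - [3,1.3,0,0,0,0,5]
    - [3,1.3,0,0,0,0,5]
    - [3,1.3,0,0,0,0,5]
    - [3,1.3,0,0,0,0,5]
    - [3,1.3,0,0,0,0,5]
    - [3,1.3,0,0,0,0,5]
    - [3,1.3,0,0,0,0,5]
    - [3,1.3,0,0,0,0,5]
    - [3,1.3,0,0,0,0,5]
    - [3,1.3,0,0,0,0,5]

```text
clock: 56.05
tool_pos: [0.457, 0.0078, 0.2054]
eef_rot: [[-0.497, 0.868, 0.003], [0.868, 0.497, 0.005], [0.003, 0.005, -1.0]]
wrist_force: [0.6, -0.5, 0.2]
finger_gap: 0.589
grasp_force: 0.0
```

Request:
drive_tool:
  deltas:
    - [3,1.3,0,0,0,0,5]
    - [3,1.3,0,0,0,0,5]
    - [3,1.3,0,0,0,0,5]
    - [2,1,0,0,0,0,5]
    - [0.6,0.3,2,0,0,0,5]
    - [0,0,2,0,0,0,5]
    - [0,0,0,0,0,0,5]
    - [0,0,0,0,0,0,5]

```text
clock: 56.85
tool_pos: [0.4448, 0.1331, 0.1666]
eef_rot: [[-0.497, 0.868, 0.002], [0.868, 0.497, 0.005], [0.003, 0.004, -1.0]]
wrist_force: [0.2, 0.5, 0.5]
finger_gap: 0.582
grasp_force: 0.0
```

```bash
python3 - <<'E'
from h import *
st(); bungtop('wrist'); bungtop('top')
c=cam('wrist')
E
```

```text
56.9 [0.4448 0.1331 0.1666] [[-0.497, 0.868, 0.002], [0.868, 0.497, 0.005], [0.003, 0.004, -1.0]] [ 0.   -0.33 -0.42  1.47  0.    1.06] [0.2 0.5 0.5] 0.582 0.0
bung wrist 729 ((0.4463575780391693, 0.13148342072963715), 0.013852061703801155) ((0.445488840341568, 0.13126212358474731), 0.054424118250608444) 0.06583719645938779
bung top 0 0 ((0.4495881199836731, 0.11145472526550293), 0.04901508986949921) 0
```

Request:
drive_tool:
  deltas:
    - [-0.2,0,3,0,0,0,5]
    - [0,0,3,0,0,0,5]
    - [0,0,3,0,0,0,5]
    - [0,0,2,0,0,0,5]
    - [0,0,1.5,0,0,0,5]
    - [0,0,0.4,0,0,0,5]
    - [0,0,0,0,0,0,4]
    - [0,0,0,0,0,0,3]
    - [0,0,0,0,0,0,2]
    - [0,0,0,0,0,0,1.5]
    - [0,0,0,0,0,0,1.5]
    - [0,0,0,0,0,0,1.5]
  squeeze: 100

```text
clock: 58.15
tool_pos: [0.4477, 0.1319, 0.0398]
eef_rot: [[-0.497, 0.868, 0.006], [0.868, 0.497, 0.004], [0.001, 0.007, -1.0]]
wrist_force: [-1.9, -0.2, 6.1]
finger_gap: 0.293
grasp_force: 98.1
```

Request:
drive_tool:
  deltas:
    - [0,0,-0.5,0,0,0,1.5]
    - [0,0,-2,0,0,0,1.5]
    - [0,0,-4,0,0,0,1.5]
    - [0,0,-4,0,0,0,1.5]
    - [0,0,-4,0,0,0,1.5]
    - [0,0,-3,0,0,0,1.5]
    - [0,0,0,0,0,0,1.5]

```text
clock: 58.85
tool_pos: [0.4483, 0.1312, 0.2184]
eef_rot: [[-0.497, 0.867, 0.011], [0.868, 0.497, 0.005], [-0.002, 0.012, -1.0]]
wrist_force: [1.5, 0.6, -1.5]
finger_gap: 0.294
grasp_force: 98.8
```

```bash
python3 - <<'E'
from h import *
st(); c=cam('wrist'); im,d=capture('wrist'); P=cloud(c,d).reshape(-1,3); s=observe()
h=cv2.cvtColor(im,cv2.COLOR_RGB2HSV).reshape(-1,3); t=np.array(s['tool_pos'])
w=(h[:,0]>10)&(h[:,0]<25)&(h[:,1]>90)&(h[:,2]>50)&(np.hypot(P[:,0]-t[0],P[:,1]-t[1])<.075)&(abs(P[:,2]-t[2])<.02)
F=P[w]; print(len(F),t,np.percentile(F[:,2],[5,50,95]))
F=F[abs(F[:,2]-np.median(F[:,2]))<.006]; A=np.c_[F[:,:2]-t[:2],np.ones(len(F))]; print('plane',np.linalg.lstsq(A,F[:,2],rcond=None)[0])
print(cv2.minEnclosingCircle(F[:,:2].astype(np.float32)))
E
```

```text
58.9 [0.4483 0.1312 0.2184] [[-0.497, 0.867, 0.011], [0.868, 0.497, 0.005], [-0.002, 0.012, -1.0]] [ 0.   -0.32 -0.33  1.56  0.    1.05] [ 1.5  0.6 -1.5] 0.294 98.8
11213 [0.44746549 0.13122969 0.21572299] [0.20764757 0.20880874 0.22189882]
plane [ 0.00944934 -0.00108942  0.20886455]
((0.4490867853164673, 0.132080078125), 0.0547611303627491)
```

Request:
drive_tool:
  deltas:
    - [-1.5,-0.7,0,0,0,0,1.5]
    - [-2.5,-1.1,0,0,0,0,1.5]
    - [-3,-1.3,0,0,0,0,1.5]
    - [-3,-1.3,0,0,0,0,1.5]
    - [-3,-1.3,0,0,0,0,1.5]
    - [-3,-1.3,0,0,0,0,1.5]
    - [-3,-1.3,0,0,0,0,1.5]
    - [-3,-1.3,0,0,0,0,1.5]
    - [-3,-1.3,0,0,0,0,1.5]
    - [-3,-1.3,0,0,0,0,1.5]
    - [-3,-1.3,0,0,0,0,1.5]
    - [-3,-1.3,0,0,0,0,1.5]

```text
clock: 60.1
tool_pos: [0.4863, -0.2383, 0.2101]
eef_rot: [[-0.497, 0.868, 0.002], [0.868, 0.497, 0.006], [0.004, 0.005, -1.0]]
wrist_force: [1.3, 0.3, -0.8]
finger_gap: 0.297
grasp_force: 98.7
```

Request:
drive_tool:
  deltas:
    - [-3,-1.3,0,0,0,0,1.5]
    - [-3,-1.3,0,0,0,0,1.5]
    - [-2.5,-1.2,0,0,0,0,1.5]
    - [-2,-1,0,0,0,0,1.5]
    - [-0.6,-0.3,0,0,0,0,1.5]
    - [0,0,0,0,0,0,1.5]
    - [0,0,0,0,0,0,1.5]

```text
clock: 60.8
tool_pos: [0.4976, -0.358, 0.2105]
eef_rot: [[-0.498, 0.867, 0.003], [0.867, 0.498, 0.006], [0.003, 0.005, -1.0]]
wrist_force: [-0.0, -0.2, -2.3]
finger_gap: 0.292
grasp_force: 98.7
```

```bash
cat > chk.py <<'E'
from h import *
for n in('wrist','scene','top'):
    c=cam(n); im,d=capture(n); P=cloud(c,d).reshape(-1,3); t=np.array(observe()['tool_pos'])
    h=cv2.cvtColor(im,cv2.COLOR_RGB2HSV).reshape(-1,3); r=np.hypot(P[:,0]-t[0],P[:,1]-t[1])
    w=(h[:,0]>10)&(h[:,0]<25)&(h[:,1]>90)&(h[:,2]>50)&(r<.08)&(abs(P[:,2]-t[2]+.007)<.008); F=P[w]
    if len(F)>30: print(n,'flange',len(F),cv2.minEnclosingCircle(F[:,:2].astype(np.float32)),np.median(F[:,2]))
    R=P[(h[:,0]<10)&(h[:,1]>100)&(abs(P[:,2]-.095)<.004)&(np.hypot(P[:,0]-.5,P[:,1]+.369)<.062)]
    if len(R)>30: print(n,'rim',len(R),circ(R),cv2.minEnclosingCircle(R[:,:2].astype(np.float32)))
E
python3 - <<'E'
import chk
from h import *
st(); G=grip_point_offset
plan([((.4993,-.3695,.125+G),29.8,0,6,1.5)])
E
```

```text
wrist flange 7290 ((0.4973561465740204, -0.3576631546020508), 0.05516841635107994) 0.20079289493159558
wrist rim 293 (array([ 0.49775147, -0.36664884]), np.float64(0.049123534825786346)) ((0.47472938895225525, -0.3341541588306427), 0.032706450670957565)
scene flange 970 ((0.49654513597488403, -0.358646035194397), 0.05488709732890129) 0.20249166065786883
scene rim 163 (array([ 0.49901185, -0.37124001]), np.float64(0.051332225625203086)) ((0.4991219937801361, -0.37166979908943176), 0.054302878677845)
top flange 950 ((0.4978819489479065, -0.3529145121574402), 0.054132021963596344) 0.20190565551991252
top rim 63 (array([ 0.50000214, -0.3683367 ]), np.float64(0.05280904662711012)) ((0.49865081906318665, -0.35782140493392944), 0.0521526001393795)
61.0 [ 0.4979 -0.358   0.2111] [[-0.498, 0.867, 0.004], [0.867, 0.498, 0.005], [0.002, 0.005, -1.0]] [-0.84  0.14  0.1   1.53  0.01  0.21] [ 1.9 -0.7 -1.7] 0.298 98.7
[[-0.2,-0.1,1.4,0.0,0.0,0.0,1.5],[-0.2,-0.1,1.5,0.0,0.0,0.0,1.5],[-0.1,-0.1,1.4,0.0,0.0,0.0,1.5],[-0.2,0.0,1.4,0.0,0.0,0.0,1.5],[-0.2,-0.1,1.5,0.0,0.0,0.0,1.5],[-0.2,-0.1,1.4,0.01,0.0,0.0,1.5]]
max 1.5 0.01 end [ 0.49938091 -0.36958226  0.12501035]
```

Scene and wrist cameras agree the bung must shift by (+2.7, −12.6) mm. Align, then lower.

Request:
drive_tool:
  deltas:
    - [-0.6,-0.2,0,0,0,0,1.5]
    - [-0.6,-0.2,1,0,0,0,1.5]
    - [0,0,2,0,0,0,1.5]
    - [0,0,2,0,0,0,1.5]
    - [0,0,1.5,0,0,0,1.5]
    - [0,0,0,0,0,0,1.5]
    - [0,0,0,0,0,0,1.5]

```text
clock: 61.65
tool_pos: [0.5004, -0.3712, 0.1459]
eef_rot: [[-0.497, 0.868, 0.003], [0.868, 0.497, 0.005], [0.002, 0.005, -1.0]]
wrist_force: [-0.3, 0.7, -1.9]
finger_gap: 0.294
grasp_force: 98.7
```

```bash
python3 - <<'E'
import chk
from h import *
st()
E
```

```text
wrist flange 8227 ((0.5007078051567078, -0.37042924761772156), 0.05489356815814972) 0.13630454104295422
wrist rim 893 (array([ 0.49974264, -0.36951531]), np.float64(0.05212422529696746)) ((0.4829191267490387, -0.3421578109264374), 0.04329563304781914)
scene flange 882 ((0.5003582239151001, -0.3722342252731323), 0.05404951050877571) 0.13857965490969704
scene rim 118 (array([ 0.4999694 , -0.37172671]), np.float64(0.050568443367774864)) ((0.5066244602203369, -0.3762480318546295), 0.05238054320216179)
top flange 832 ((0.5001628994941711, -0.36184659600257874), 0.053938884288072586) 0.13790870617929918
top rim 48 (array([ 0.4999505 , -0.36827724]), np.float64(0.05273076428768506)) ((0.4975827932357788, -0.3530983328819275), 0.05146445706486702)
61.8 [ 0.501  -0.3717  0.1472] [[-0.497, 0.868, 0.005], [0.868, 0.497, 0.003], [0.0, 0.006, -1.0]] [-0.85  0.17  0.02  1.42  0.01  0.2 ] [-0.8  0.3 -1.6] 0.291 98.7
```

Request:
drive_tool:
  deltas:
    - [0.1,0,0.5,0,0,0,1.5]
    - [0,0,0.6,0,0,0,1.5]
    - [0,0,0.6,0,0,0,1.5]
    - [0,0,0.6,0,0,0,1.5]
    - [0,0,0.4,0,0,0,1.5]
    - [0,0,0,0,0,0,1.5]

```text
clock: 62.4
tool_pos: [0.4997, -0.3697, 0.1179]
eef_rot: [[-0.497, 0.868, 0.003], [0.868, 0.497, 0.006], [0.004, 0.005, -1.0]]
wrist_force: [-0.3, -0.3, -1.4]
finger_gap: 0.294
grasp_force: 98.7
```

Request:
drive_tool:
  deltas:
    - [0,0,0.3,0,0,0,1.5]
    - [0,0,0.2,0,0,0,1.5]
    - [0,0,0,0,0,0,1.5]

```text
clock: 62.7
tool_pos: [0.5, -0.3701, 0.1137]
eef_rot: [[-0.497, 0.868, 0.003], [0.868, 0.497, 0.005], [0.002, 0.005, -1.0]]
wrist_force: [0.3, 0.1, -2.0]
finger_gap: 0.291
grasp_force: 98.7
```

Request:
drive_tool:
  deltas:
    - [0,0,0.1,0,0,0,1.5]
    - [0,0,0.1,0,0,0,1.5]
    - [0,0,0,0,0,0,1.5]

```text
clock: 63.0
tool_pos: [0.5002, -0.3702, 0.1128]
eef_rot: [[-0.497, 0.868, 0.004], [0.868, 0.497, 0.004], [0.001, 0.005, -1.0]]
wrist_force: [-2.4, 1.3, 4.8]
finger_gap: 0.297
grasp_force: 99.6
```

Request:
drive_tool:
  deltas:
    - [0,0,0.1,0,0,0,1.5]
    - [0,0,0.1,0,0,0,1.5]
    - [0,0,0,0,0,0,1.5]

```text
clock: 63.3
tool_pos: [0.5002, -0.3703, 0.1127]
eef_rot: [[-0.497, 0.868, 0.004], [0.868, 0.497, 0.003], [0.0, 0.005, -1.0]]
wrist_force: [-6.7, 6.3, 18.8]
finger_gap: 0.294
grasp_force: 101.1
```

Seated: it stops at the expected height with 19 N. Release and retreat.

Request:
drive_tool:
  deltas:
    - [0,0,-0.1,0,0,0,1.5]
    - [0,0,0,0,0,0,3.2]
    - [0,0,0,0,0,0,4.5]
    - [0,0,0,0,0,0,5.5]
    - [0,0,-1,0,0,0,5.5]
    - [0,0,-3,0,0,0,5.5]
    - [0,0,-4,0,0,0,5.5]
    - [0,0,-4,0,0,0,5.5]
    - [0,0,0,0,0,0,5.5]

```text
clock: 64.2
tool_pos: [0.5013, -0.3725, 0.2383]
eef_rot: [[-0.497, 0.868, 0.01], [0.868, 0.497, -0.003], [-0.007, 0.007, -1.0]]
wrist_force: [0.1, -1.0, -0.2]
finger_gap: 0.643
grasp_force: 0.0
```

```bash
python3 - <<'E'
from h import *
st(); c=cam('wrist'); im,d=capture('wrist'); P=cloud(c,d).reshape(-1,3); h=cv2.cvtColor(im,cv2.COLOR_RGB2HSV).reshape(-1,3)
r=np.hypot(P[:,0]-.5,P[:,1]+.37); w=(h[:,0]>10)&(h[:,0]<25)&(h[:,1]>90)&(r<.065)
F=P[w&(abs(P[:,2]-.103)<.009)&(r>.02)]; A=np.c_[F[:,:2]-[.5,-.37],np.ones(len(F))]; print('flange',len(F),np.linalg.lstsq(A,F[:,2],rcond=None)[0],cv2.minEnclosingCircle(F[:,:2].astype(np.float32)))
K=P[w&(P[:,2]>.125)&(P[:,2]<.15)]; print('knob',len(K),np.median(K[:,2]) if len(K) else 0)
blobs('scene',.004,5,90); blobs('top',.004,5,90)
ct=cam('top'); im,d=capture('top'); P=cloud(ct,d); Q=P[(P[...,2]>.05)&(P[...,2]<.064)]; Q=Q[(abs(Q[:,0]-.51)<.075)&(abs(Q[:,1]-.36)<.09)]; print('sieve',cv2.minAreaRect(Q[:,:2].astype(np.float32)))
Q=P.reshape(-1,3); Q=Q[(np.hypot(Q[:,0]-.4448,Q[:,1]+.1665)<.07)&(Q[:,2]>.012)&(Q[:,2]<.05)]; print('dish',cv2.minEnclosingCircle(Q[:,:2].astype(np.float32)))
E
```

```text
64.2 [ 0.5013 -0.3725  0.2383] [[-0.497, 0.868, 0.01], [0.868, 0.497, -0.003], [-0.007, 0.007, -1.0]] [-0.85  0.17  0.18  1.57  0.01  0.2 ] [ 0.1 -1.  -0.2] 0.643 0.0
flange 3553 [ 0.00507216 -0.00390973  0.10319528] ((0.49966734647750854, -0.3691345751285553), 0.054532188922166824)
knob 675 0.13697039420563065
scene [350, 4, 9, 5, 21] [353.9   6.2] [0.4275 0.9339 0.004 ]
scene [353, 9, 12, 14, 63] [358.5  15.2] [0.4648 0.8962 0.004 ]
scene [346, 24, 7, 8, 30] [349.   27.2] [0.4642 0.8173 0.004 ]
scene [485, 85, 4, 2, 8] [486.5  85.5] [0.9905 0.8001 0.004 ]
scene [295, 86, 14, 10, 72] [301.5  90.4] [0.4671 0.4533 0.004 ]
scene [286, 220, 2, 3, 6] [286.5 221. ] [ 0.6728 -0.0007  0.004 ]
scene [141, 267, 4, 6, 14] [142.4 269.2] [ 0.4155 -0.3313  0.004 ]
scene [147, 266, 4, 5, 15] [148.7 267.7] [ 0.4273 -0.3187  0.004 ]
scene [147, 272, 6, 5, 15] [149.7 273.9] [ 0.4408 -0.3315  0.004 ]
scene [166, 291, 3, 3, 7] [167. 292.] [ 0.5112 -0.3473  0.004 ]
scene [134, 294, 3, 3, 9] [135. 295.] [ 0.4444 -0.3985  0.004 ]
scene [0, 305, 8, 13, 64] [  2.4 310.4] [ 0.1748 -0.6163  0.004 ]
scene [0, 
[... 18595 characters left out ...]
25  0.004 ]
top [450, 379, 3, 3, 8] [450.9 379.9] [ 0.0827 -0.4419  0.004 ]
top [196, 380, 6, 4, 12] [199.5 382. ] [0.0821 0.2122 0.004 ]
top [204, 380, 3, 2, 6] [205.  380.5] [0.0859 0.1978 0.004 ]
top [311, 380, 2, 3, 6] [311.5 381. ] [ 0.083  -0.0802  0.004 ]
top [355, 380, 4, 4, 11] [356.6 381.5] [ 0.0809 -0.1974  0.004 ]
top [209, 382, 5, 2, 9] [211.  382.6] [0.0806 0.1821 0.004 ]
top [292, 382, 6, 2, 11] [294.5 382.5] [ 0.0794 -0.036   0.004 ]
top [363, 382, 4, 2, 8] [364.5 382.5] [ 0.0781 -0.2178  0.004 ]
sieve ((0.510253369808197, 0.3612660765647888), (0.13248610496520996, 0.09695617854595184), 85.37303924560547)
dish ((0.44447505474090576, -0.16669176518917084), 0.04394178465008736)
```

The bung is home (flange at 0.103 m, level), the sieve is at the stool's middle, the dish hasn't moved, and no strays are left on the slab. Handing in.

```bash
python3 -c "
from rig import sign_off; print(sign_off())"
```

```text
the job is handed in; nothing more can be done
None
```

I handed the job in at about 64 s, with all three seeds I could find in the tray, all seven nuts in the jar, the stopper fully home, the empty sieve back mid-stool and the soap dish unmoved; one seed fell onto the slab on the way to the tray, so I picked it up and put it in the tray before tipping the nuts.

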